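# Press the trunking covers home

## Task

Lift the yellow display saddle off the trunking on the sloping stand and stand it upright on the green counter mat. Then take the orange-handled press block and, with its sole flat on the covers, run it along the trunking from one end to the other in one unbroken stroke with firm but moderate pressure, without lifting it off on the way, so that all five white covers go fully home; do not push the covers with the gripper. Finally stand the block back on the counter on its sole, let go, and leave the other goods where they are.

Things in the scene. Friction and masses are not known exactly. Their poses are not given: they have to be found in the camera images.
- stand: Blue sloping demonstration stand, fixed, 170 deep (x) by 250 wide (y); its board rises away from the robot at 30 degrees (at yaw 0), from about 15 to 110 mm high. Origin: centre of its base on the counter, z up. The trunking runs along its y, its middle 85 mm above this origin.
- strip: Cable trunking fixed on the stand, 236 long (y), 50 wide (x), with a grey end cap 12 long at each end. z: normal of the slope (30 degrees from vertical); x: up the slope; y: along the run. Origin: middle of the run at the level of the end-cap tops, where the cover tops lie when fully home. The board lies 24 mm below.
- cover0 (a joint): White clip-in cover number 1 of 5, 48 wide, 40 along the run, its centre at -84 mm along the strip's y. Value: how far it is pressed in along the strip's -z, 0 (standing 6 mm proud) to 0.006 (fully home, flush with the end caps). Needs about 4 N and stays where it is pushed; it starts 4.5 to 6 mm proud.
- cover1 (a joint): White clip-in cover number 2 of 5, 48 wide, 40 along the run, its centre at -42 mm along the strip's y. Value: how far it is pressed in along the strip's -z, 0 (standing 6 mm proud) to 0.006 (fully home, flush with the end caps). Needs about 4 N and stays where it is pushed; it starts 4.5 to 6 mm proud.
- cover2 (a joint): White clip-in cover number 3 of 5, 48 wide, 40 along the run, its centre at 0 mm along the strip's y. Value: how far it is pressed in along the strip's -z, 0 (standing 6 mm proud) to 0.006 (fully home, flush with the end caps). Needs about 4 N and stays where it is pushed; it starts 4.5 to 6 mm proud.
- cover3 (a joint): White clip-in cover number 4 of 5, 48 wide, 40 along the run, its centre at 42 mm along the strip's y. Value: how far it is pressed in along the strip's -z, 0 (standing 6 mm proud) to 0.006 (fully home, flush with the end caps). Needs about 4 N and stays where it is pushed; it starts 4.5 to 6 mm proud.
- cover4 (a joint): White clip-in cover number 5 of 5, 48 wide, 40 along the run, its centre at 84 mm along the strip's y. Value: how far it is pressed in along the strip's -z, 0 (standing 6 mm proud) to 0.006 (fully home, flush with the end caps). Needs about 4 N and stays where it is pushed; it starts 4.5 to 6 mm proud.
- saddle: Loose yellow display saddle on the trunking, 0.16 kg: top plate 70 (x) by 60 (y) by 6; skirts 14 deep below it at x = +-32, 6 thick; upright panel to grip, 14 thick (x), 60 wide (y), from z = 20 to 72. Origin: centre of the plane of the skirts' lower edges; z up along the panel, y along the trunking. It leans with the slope; lift it off along the slope's normal.
- block: Loose press block, 0.23 kg: dark sole 90 long (x), 46 wide (y), flat over the middle 50, both ends rising at 20 degrees like a sledge so that it runs up over proud covers when moved along its x; above it a grey plate, z = 20 to 30, and an orange handle 70 long (x), 20 thick (y), z = 30 to 74. Origin: centre of the unloaded sole's underside, z up.
- sole (a joint): Spring travel of the press block's sole into the block, in m: 0 unloaded, about 0.0005 standing on the counter, 0.006 at the hard stop. About 4 N per mm, so a press of 10 to 16 N shows as 0.0025 to 0.004.
- mat: Flat green counter mat, fixed, 150 x 150 x 4. Origin: centre of its underside on the counter. It lies on the other side of the stand from the press block.
- spray: White can, 54 across, 150 tall, bystander. Origin at the centre of its base.
- carton: Cardboard carton 90 x 120 x 60, bystander. Origin at the centre of its base.
- glue: Small bottle with blue cap, 48 across, 120 tall, bystander behind the stand. Origin at the centre of its base.
There are look-alikes about, which are no part of the job. There is more than one size of the mat; the job needs the largest.

How it is judged:
On the way, in this order (a step that is already met when the one before it is completed fails the run):
1. the saddle stands upright on the mat, released, before any stroke (x of saddle in the frame of mat between -0.075 and 0.075 m and y of saddle in the frame of mat between -0.075 and 0.075 m and height (world z) of saddle below 0.012 m and angle between saddle's own z axis and vertical below 0.12 rad and contact force between the fingers and saddle below 0.1 N), for 0.2 s.
2. all five covers are home (within 1.5 mm) while the block still presses flat on them (sole within 0.2 rad of the slope) (value of joint each of cover0, cover1, cover2, cover3, cover4 above 0.0045 m and contact force between block and strip above 0.5 N and angle between the z axis of block and the z axis of strip, either way round below 0.2 rad), for 0.05 s.
At the end, for the whole second after the job is handed in: All five covers are pressed in to within 1.5 mm of fully home; the saddle stands upright (within 0.12 rad) with its centre on the mat; the block stands on its sole on the counter (within 0.12 rad, not on the stand); both at rest and released (value of joint each of cover0, cover1, cover2, cover3, cover4 above 0.0045 m and x of saddle in the frame of mat between -0.075 and 0.075 m and y of saddle in the frame of mat between -0.075 and 0.075 m and height (world z) of each of saddle, block below 0.012 m and angle between each of saddle, block's own z axis and vertical below 0.12 rad and linear speed of each of saddle, block below 0.02 m/s); the robot touches nothing.
It fails at once if the block was lifted off the trunking (more than 12 mm, or away from it) while some covers had been pushed in more than 3 mm and others had not (value of joint any of cover0, cover1, cover2, cover3, cover4 above 0.003 m and value of joint any of cover0, cover1, cover2, cover3, cover4 below 0.003 m and (z of block in the frame of strip above 0.012 m or distance between block and strip above 0.16 m)).
It fails at once if the block was pressed on the trunking with more than 40 N (contact force between block and strip above 40 N).
It fails at once if the gripper pushed on the covers or trunking with more than 3 N (contact force between the fingers and strip above 3 N).
It fails at once if a bystander was moved more than 30 mm (distance of any of spray, carton, glue from where it was at the start of the episode above 0.03 m).
It also fails if it takes over 67 s, if anything falls off the work surface, if the arm or the gripper's body presses on something with over 40 N, if the wrist force passes 120 N, or if a joint passes its speed limit or range.

## Robot

A 7-joint arm with a two-finger parallel gripper is mounted at the origin on the work surface. World frame = base frame: x ahead of the robot, y to its left, z up, the work surface at z = 0. Lengths are in m, angles in rad, forces in N, time in s.
With the tool pointing down it reaches from about 0.4 to 0.9 m from the base axis. Payload 5.5 kg.
Tool frame: the origin (TCP) lies at the very end of the fingers, on their centre line; the grasp point (between the pads) lies 19 mm behind it (env.hold_point_z is the distance from the TCP to the grasp point, in m); z points along the fingers, x is the direction in which the jaws open and shut, and the axes are right-handed (so a half turn about z gives the same grasp; the last joint's range is limited). The gripper opens to 92 mm and grips with 3 to 60 N. Pads are 19 mm wide; open, the fingers measure 130 mm over their backs; the gripper's body (75 mm by 190 mm) begins 47 mm behind the grasp point.
Start: joints at [1.592, 0.501, -0.427, 1.55, 0.221, 1.138, -0.21], TCP at [0.156, -0.631, 0.227] pointing down, gripper open.
Joint ranges: [-2.88, 2.88], [-0.31, 2.03], [-1.54, 1.56], [0.2, 2.42], [-1.41, 4.55], [0.19, 2.02], [-2.57, 2.57]. Speed limits (rad/s): [2.57, 2.57, 3.14, 3.14, 3.14, 3.14, 3.14].

## Interface

Orientations are given as a rotation vector (axis times angle).
In Python, from workcell import env gives the robot as it stands.
- The arm moves only by the shell command python3 -m pendant 'ROWS' [FORCE]. ROWS is JSON, a list of rows, each a list of 5 numbers: the closure, from 0 (fully open) to 1 (shut), then the shift along the world's x, y, z as a fraction of full scale, then the turn about the world's z as a fraction of full scale. A call has 1 to 5 rows; each row is the pose to reach, as a shift and turn from the pose commanded when the call began, turning the shorter way round; what a row does not reach only later rows make up. Full scale, the value 1, is 0.5 m for a shift and 360 degrees for a turn. A row lasts 1/12 s, in which the tool goes at most 41.7 mm and 7.16 degrees, less where a joint would pass 70% of its speed; a pose out of reach is approached as far as the arm can. A call with a number of a shift or a turn outside -1 to 1 is refused whole. A call with a gripper value outside its range is refused whole. The fingers move at their own pace and stop on an object; FORCE is the grip in N (left out, the last holds). Time passes only in rows, so rows that repeat a pose let the fingers close. It gives the time, the measured TCP pose, the force and the opening at its end, in the units of the state.
- env.sense(): the state, without advancing time (a new reading comes with each control period).
- env.capture(name): name is "scene" or "top" or "wrist"; returns the picture (420x560x3 uint8, blue, green, red); there is no depth.
- env.camera_params(name): a dict with "mtx" (3x3 intrinsics, pixels), "k1" (the pictures are not rectified: a ray, as slopes to the right and down, at radius r is drawn at 1 + k1 r^2 times it, then the intrinsics apply), "extrinsics" (4x4, takes a point from camera to world coordinates). Camera axes: x right, y down, z forward; pixel columns grow to the right and rows downward; lengths in m; the calibration is good to about 2 mm. A picture is of the moment at which its call begins: read the wrist's pose just before it. camera_params takes no time and is no camera call; for the wrist camera it gives the pose at the moment of the call.
- env.close_job(): hands the job in, once; it reports no verdict.
The state is a dict: "time": time; "joints": joint angles; "joint_velocities": joint speeds; "joint_efforts": joint torques, N m; "eef_pos": TCP position; "tcp_rot": TCP orientation; "ft_force": force on the tool from outside, world axes, zero at the start; "moment": the same for the moment, N m; "gripper_width": finger opening in m.
Only numpy, scipy, OpenCV 4.12 (cv2) and the standard library are available. Lean on these libraries where they do the work, as an engineer would, in place of code of your own. Each camera call takes 0.05 s, during which the arm holds its last target.

## Working session

There is one attempt and no reset: what is moved stays moved. The work goes in short steps, Python scripts to look and compute and a shell command to move; the robot and the scene stay as the last step left them, time stands still between calls to the robot, and variables do not carry over. Pictures are saved under pics/ and viewed, and the job is handed in when it is done.

```bash
ls; mkdir -p pics; python3 - <<'E'
from workcell import env
import cv2
print(env.sense(), env.hold_point_z)
for n in ("scene","top","wrist"):
    p=env.camera_params(n); print(n,p["mtx"].tolist() if hasattr(p["mtx"],'tolist') else p["mtx"],p["k1"]); print(p["extrinsics"])
    cv2.imwrite(f"pics/{n}0.png",env.capture(n))
E
```

```text
pics
{'time': 0.0, 'joints': array([ 1.59214315,  0.50186662, -0.42678961,  1.55146249,  0.22080059,
        1.13829986, -0.21028917]), 'joint_velocities': array([-0.0010044 , -0.00055655, -0.00080393, -0.00216215,  0.00036501,
       -0.00126441, -0.00108607]), 'joint_efforts': array([-2.92025316e-04, -5.66586399e+01, -5.81641942e+00, -2.79110885e+01,
       -6.87463162e-02,  3.06493824e-02,  2.26133106e-04]), 'eef_pos': array([ 0.15546285, -0.63040149,  0.22566126]), 'tcp_rot': array([-2.47225795e+00,  1.93637335e+00,  2.37811330e-03]), 'ft_force': array([0.10509539, 0.71648002, 0.03502273]), 'moment': array([0.04708193, 0.00988117, 0.02849248]), 'gripper_width': 0.09161941492850882} 0.0188
scene [[494.84363011438234, 0.0, 283.57464894729713], [0.0, 494.84363011438234, 209.5977032924709], [0.0, 0.0, 1.0]] -0.09669259747871851
[[-0.07931707  0.7911048  -0.60651628  1.32938846]
 [ 0.99678134  0.05583038 -0.057532   -0.01784963]
 [-0.0116518  -0.60912738 -0.79298681  1.10808933]
 [ 0.          0.          0.          1.        ]]
top [[457.4106232201679, 0.0, 275.91195754485085], [0.0, 457.4106232201679, 205.40058056231507], [0.0, 0.0, 1.0]] -0.043460071572529575
[[-1.75195749e-02 -9.94385854e-01  1.04354387e-01  4.07180938e-01]
 [-9.99845137e-01  1.75975004e-02 -1.73986851e-04 -7.26670802e-02]
 [-1.66336631e-03 -1.04341275e-01 -9.94540161e-01  1.32389116e+00]
 [ 0.00000000e+00  0.00000000e+00  0.00000000e+00  1.00000000e+00]]
wrist [[377.5169967284828, 0.0, 281.9262730398624], [0.0, 377.5169967284828, 208.68659502219194], [0.0, 0.0, 1.0]] 0.03628752109360113
[[ 2.38603552e-01 -9.37307388e-01 -2.54014184e-01  2.24432532e-01]
 [-9.71117060e-01 -2.30302555e-01 -6.23890106e-02 -6.13224433e-01]
 [-2.24351229e-05  2.61563747e-01 -9.65186203e-01  3.83712033e-01]
 [ 0.00000000e+00  0.00000000e+00  0.00000000e+00  1.00000000e+00]]
```

View pics/scene0.png

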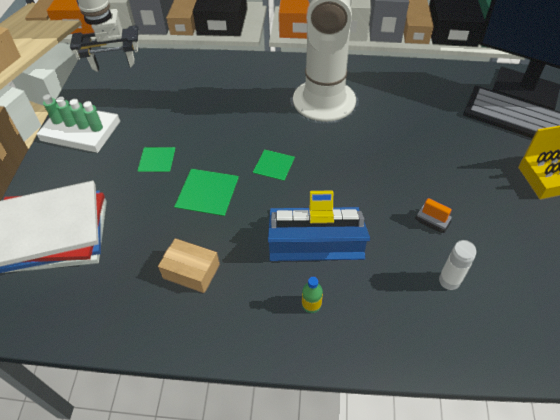

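View pics/top0.png

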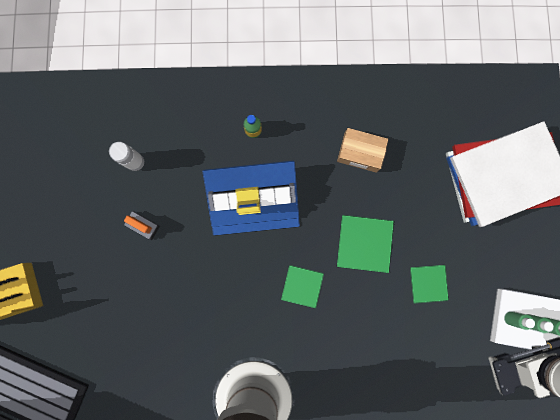

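View pics/wrist0.png

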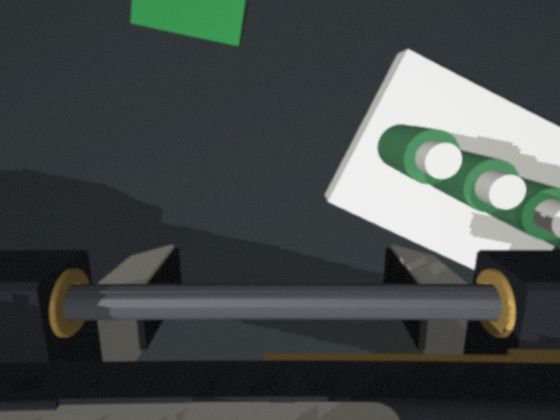

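```bash
cat > h.py <<'E'
import numpy as np, cv2
from workcell import env
def ray(cam,px,P=None):
    p=P or env.camera_params(cam); K=np.array(p["mtx"]);k=p["k1"];E=np.array(p["extrinsics"])
    d=np.array([(px[0]-K[0,2])/K[0,0],(px[1]-K[1,2])/K[1,1]]); u=d.copy()
    for _ in range(30): u=d/(1+k*(u@u))
    return E[:3,3],E[:3,:3]@np.array([u[0],u[1],1.])
def onz(cam,px,z,P=None):
    o,d=ray(cam,px,P); return o+d*(z-o[2])/d[2]
def tri(a,b):
    (o1,d1),(o2,d2)=a,b
    d1=d1/np.linalg.norm(d1);d2=d2/np.linalg.norm(d2)
    t=np.linalg.lstsq(np.c_[d1,-d2],o2-o1,rcond=None)[0]
    p,q=o1+t[0]*d1,o2+t[1]*d2
    return (p+q)/2,np.linalg.norm(p-q)
def proj(cam,X,P=None):
    p=P or env.camera_params(cam); K=np.array(p["mtx"]);k=p["k1"];E=np.array(p["extrinsics"])
    c=E[:3,:3].T@(np.array(X)-E[:3,3]); u=c[:2]/c[2]; u=u*(1+k*(u@u)); return K[:2,:2]@u+K[:2,2]
def rect(mask,mn=30):
    cs,_=cv2.findContours(mask.astype(np.uint8),cv2.RETR_EXTERNAL,cv2.CHAIN_APPROX_NONE)
    return [(cv2.contourArea(c),cv2.minAreaRect(c),cv2.boxPoints(cv2.minAreaRect(c))) for c in sorted(cs,key=cv2.contourArea,reverse=True) if cv2.contourArea(c)>mn]
E
python3 - <<'E'
from h import *
np.set_printoptions(precision=4,suppress=True)
im=cv2.imread("pics/top0.png"); hsv=cv2.cvtColor(im,cv2.COLOR_BGR2HSV)
H,S,V=cv2.split(hsv)
def show(n,m,z,mn=30,k=4):
    for a,r,b in rect(m,mn)[:k]:
        w=np.array([onz("top",p,z)[:2] for p in b]); 
        e=np.diff(np.r_[w,w[:1]],axis=0)
        print(n,a,np.round(r[0],1),"c",w.mean(0),"edges",np.linalg.norm(e[:2],axis=1),"ang",np.degrees(np.arctan2(e[:2,1],e[:2,0])))
show("mat",(H>50)&(H<75)&(S>150)&(V>80),0.004)
show("orange",(H<16)&(S>180)&(V>150),0.074)
show("yellow",(H>18)&(H<32)&(S>150)&(V>100),0.13)
show("blue",(H>105)&(H<125)&(S>120)&(V>60),0.06)
show("white",(S<40)&(V>190),0.085,60,6)
for s,box in (("stand",(190,150,320,245)),("block",(105,190,175,250))):
    x0,y0,x1,y1=box; c=im[y0:y1,x0:x1]; cv2.imwrite(f"pics/top_{s}.png",cv2.resize(c,None,fx=6,fy=6,interpolation=cv2.INTER_CUBIC))
im=cv2.imread("pics/scene0.png"); cv2.imwrite("pics/sc_stand.png",cv2.resize(im[175:270,255:380],None,fx=6,fy=6,interpolation=cv2.INTER_CUBIC))
E
```

```text
orange 127.0 [471.6 144.3] c [ 0.7013 -0.6259] edges [0.102  0.0224] ang [ -72.4833 -165.4891]
orange 91.0 [135.9 223.6] c [0.4948 0.313 ] edges [0.0162 0.0665] ang [ -29.4518 -120.1267]
orange 76.0 [547.  202.6] c [ 0.5327 -0.8295] edges [0.0727 0.017 ] ang [ -83.1105 -176.3936]
orange 53.5 [465.9 203.2] c [ 0.5352 -0.5988] edges [0.0135 0.074 ] ang [ -72.8532 -164.7292]
yellow 1104.5 [ 11.2 290.8] c [0.3201 0.6246] edges [0.096  0.1285] ang [ -76.4982 -163.4157]
yellow 500.0 [247.4 200.4] c [0.5471 0.0019] edges [0.0601 0.0677] ang [ -85.263  -175.1065]
yellow 35.5 [252.9 133.1] c [ 0.7277 -0.0148] edges [0.0405 0.0172] ang [ -83.2811 -173.3665]
blue 3869.0 [251.3 197.7] c [ 0.5633 -0.0047] edges [0.26   0.1866] ang [ -85.1009 -175.4797]
blue 69.5 [454.  173.8] c [ 0.6205 -0.5759] edges [0.0105 0.1003] ang [ -69.6917 -161.8252]
blue 53.5 [251. 119.] c [ 0.7877 -0.0065] edges [0.0228 0.0234] ang [-91.0889 179.3121]
blue 39.0 [472.8 221.2] c [ 0.4859 -0.6212] edges [0.018  0.0222] ang [ -77.3445 -169.2069]
white 32324.0 [304.  35.] c [ 1.0332 -0.1648] edges [1.4948 0.2167] ang [-90.8967 173.9988]
white 7025.5 [512.2 173. ] c [ 0.6173 -0.7317] edges [0.291 0.212] ang [ -69.051  -162.1756]
white 2196.0 [526.3 320.4] c [ 0.214  -0.7424] edges [0.1451 0.1804] ang [-11.6301 -99.4203]
white 865.5 [239.4 381.6] c [0.0721 0.0312] edges [0.1935 0.0792] ang [ -55.5806 -144.6912]
white 413.5 [275. 196.] c [ 0.5629 -0.0709] edges [0.0805 0.0446] ang [ -85.2526 -175.5198]
white 331.5 [224.9 201.2] c [0.5512 0.0661] edges [0.0634 0.0443] ang [ -85.2738 -174.8108]
```

View pics/top_stand.png

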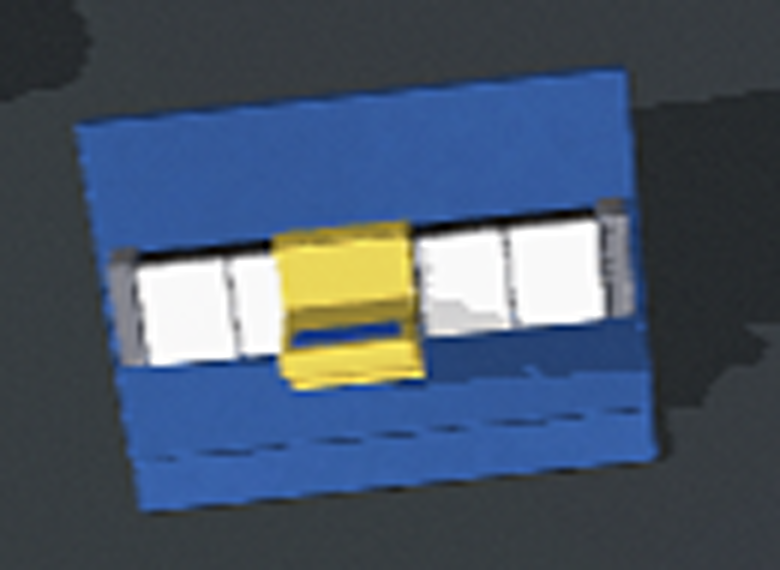

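View pics/sc_stand.png

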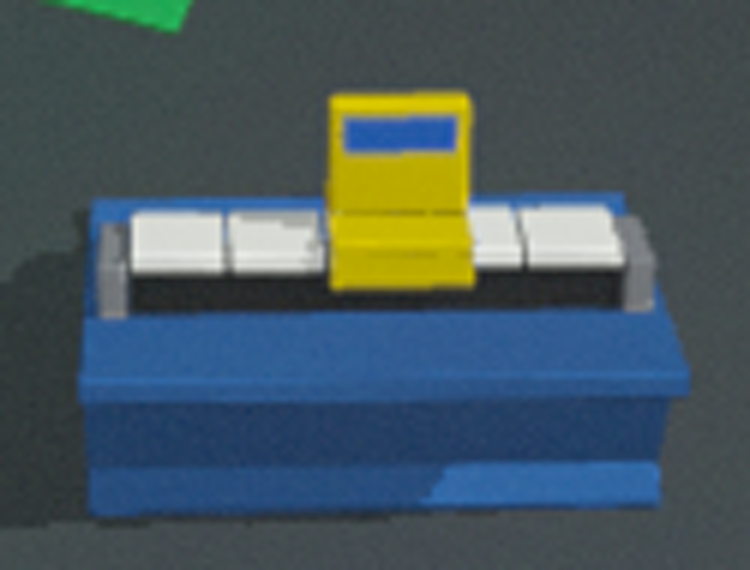

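View pics/top_block.png

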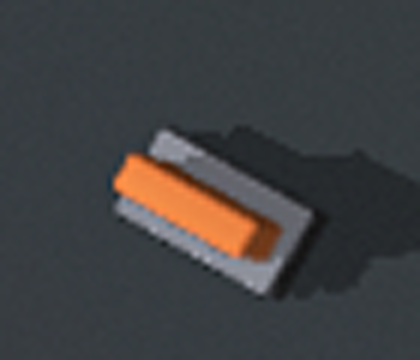

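```bash
python3 - <<'E'
from h import *
np.set_printoptions(precision=4,suppress=True)
im=cv2.imread("pics/top0.png"); hsv=cv2.cvtColor(im,cv2.COLOR_BGR2HSV)
H,S,V=cv2.split(hsv)
print(hsv[243,366])
m=(H>45)&(H<85)&(S>130)&(V>80)
for a,r,b in rect(m,300)[:4]:
    w=np.array([onz("top",p,.004)[:2] for p in b]); e=np.diff(np.r_[w,w[:1]],axis=0)
    print("mat",np.round(r[0],1),w.mean(0),np.linalg.norm(e[:2],axis=1),np.degrees(np.arctan2(e[:2,1],e[:2,0])))
T=lambda u,v:(190+u/6-.4,150+v/6-.4); C=lambda u,v:(255+u/6-.4,175+v/6-.4)
P={}
for n,t,s in (("ridge+y",(75,125),(690,372)),("ridge-y",(627,70),(80,375)),("front+y",(138,512),(622,195)),("front-y",(657,460),(92,200)),
  ("panel top far +y",(283,378),(470,97)),("panel top far -y",(425,375),(330,97))):
    X,g=tri(ray("top",T(*t)),ray("scene",C(*s))); print(n,X,g); P[n]=X
r=P["ridge+y"]-P["ridge-y"]; print(np.linalg.norm(r),np.degrees(np.arctan2(r[1],r[0])))
B=lambda u,v:(105+u/6-.4,190+v/6-.4)
for n,q,z in (("plate",[(162,128),(315,213),(265,296),(112,210)],.0295),("handletop",[(133,153),(255,220),(240,257),(113,190)],.0735)):
    w=np.array([onz("top",B(*x),z)[:2] for x in q]); e=np.diff(np.r_[w,w[:1]],axis=0)
    print(n,w.mean(0),np.linalg.norm(e,axis=1),np.degrees(np.arctan2(e[:,1],e[:,0])))
E
```

```text
[ 68 145 171]
mat [365.1 243.5] [ 0.4311 -0.3281] [0.1498 0.1515] [ -8.1301 -97.3896]
mat [302.2 286.3] [ 0.3125 -0.1438] [0.1002 0.1012] [ -15.2655 -104.9986]
mat [429.2 283.6] [ 0.3128 -0.5083] [0.1005 0.1013] [ -85.8794 -177.3552]
ridge+y [0.6331 0.1254 0.1084] 0.001615362235948125
ridge-y [ 0.6532 -0.1228  0.1101] 0.002383823900768266
front+y [0.4631 0.1112 0.0064] 0.0006043176003309523
front-y [ 0.4837 -0.1376  0.0065] 0.0021045189908339415
panel top far +y [0.5149 0.0311 0.1338] 0.0028110967052997144
panel top far -y [ 0.5155 -0.0295  0.1293] 0.004979012069809537
0.24903710154502867 94.63338762285252
plate [0.4941 0.3143] [0.0847 0.0454 0.0847 0.0452] [-119.5195  148.9048   60.3488  -31.1448]
handletop [0.4945 0.3142] [0.0651 0.0181 0.0671 0.0191] [-119.1843  158.2027   61.8091  -28.0563]
```

```bash
for i in 1 2 3; do python3 -m pendant '[[0,0.216,0.356,0,0],[0,0.216,0.356,0,0],[0,0.216,0.356,0,0],[0,0.216,0.356,0,0],[0,0.216,0.356,0,0]]' ; done
```

```text
time: 0.57
eef_pos: [0.2642, -0.4511, 0.2264]
tcp_rot: [-2.473, 1.938, 0.001]
ft_force: [0.8, -0.7, 0.4]
gripper_width: 0.0916
time: 0.98
eef_pos: [0.3721, -0.2732, 0.2268]
tcp_rot: [2.473, -1.937, 0.0]
ft_force: [0.3, 0.2, -0.7]
gripper_width: 0.0917
time: 1.4
eef_pos: [0.4802, -0.0954, 0.2268]
tcp_rot: [2.473, -1.937, 0.001]
ft_force: [0.7, -1.0, 0.0]
gripper_width: 0.0918
```

```bash
python3 -m pendant '[[0,0.11,0.194,0,-0.0253],[0,0.11,0.194,0,-0.0253],[0,0.11,0.194,0,-0.0253],[0,0.11,0.194,0,-0.0253],[0,0.11,0.194,0,-0.0253]]'; python3 - <<'E'
from h import *
cv2.imwrite("pics/w1.png",env.capture("wrist")); P=env.camera_params("wrist"); print(P["extrinsics"][:3,3])
E
```

```text
time: 1.82
eef_pos: [0.535, 0.003, 0.2266]
tcp_rot: [-2.317, 2.12, 0.002]
ft_force: [-0.6, -0.5, 0.2]
gripper_width: 0.092
[0.60521459 0.00727791 0.38412633]
```

View pics/w1.png

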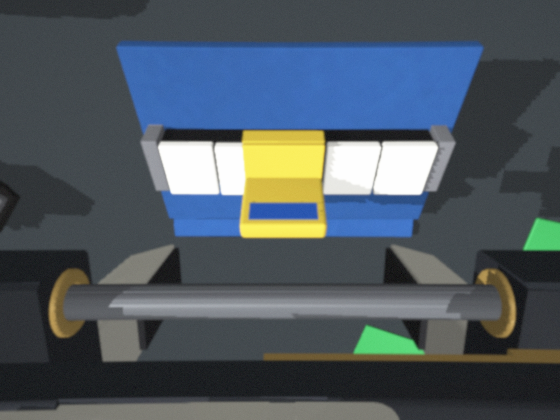

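```bash
python3 - <<'E'
from h import *
np.set_printoptions(precision=4,suppress=True)
P=env.camera_params("wrist")
for n,px,z in (("panel L",(241,236),.140),("panel R",(326,236),.140),("ridge L",(118,46),.109),("ridge R",(481,46),.109)):
    print(n,onz("wrist",px,z,P))
# cap top upper-slope corners, strip +x=25,z=0 -> z=.085+.0125
for n,px,z in (("capL up",(143,127),.0975),("capR up",(451,127),.0975),("capL lo",(151,190),.0725),("capR lo",(437,190),.0725),("capRout lo",(443,190),.0725)):
    print(n,onz("wrist",px,z,P))
T=lambda u,v:(190+u/6-.4,150+v/6-.4)
for n,t,w in (("ridge+y",(75,125),(118,46)),("ridge-y",(627,70),(481,46)),("cap up +y",(110,252),(146,127)),("cap up -y",(625,202),(451,127)),("ptop+y",(290,388),(241,236)),("ptop-y",(425,377),(326,236))):
    print(n,*tri(ray("top",T(*t)),ray("wrist",w,P)))
E
```

```text
panel L [0.5175 0.0275 0.14  ]
panel R [ 0.5223 -0.0303  0.14  ]
ridge L [0.6337 0.1191 0.109 ]
ridge R [ 0.6538 -0.1223  0.109 ]
capL up [0.5813 0.1077 0.0975]
capR up [ 0.6002 -0.1187  0.0975]
capL lo [0.5278 0.1106 0.0725]
capR lo [ 0.5479 -0.1287  0.0725]
capRout lo [ 0.5483 -0.1337  0.0725]
ridge+y [0.6363 0.1276 0.0884] 0.0010182421707565293
ridge-y [ 0.6545 -0.1242  0.1048] 0.0001920031787066337
cap up +y [0.5797 0.1138 0.0742] 0.000615110505649766
cap up -y [ 0.5986 -0.1234  0.0853] 0.003090476064721956
ptop+y [0.5115 0.0283 0.1232] 0.0013061543964876805
ptop-y [ 0.5157 -0.0325  0.1215] 0.0016302240743720157
```

```bash
python3 - <<'E'
from h import *
np.set_printoptions(precision=4,suppress=True)
P=env.camera_params("wrist")
im=cv2.imread("pics/w1.png"); H,S,V=cv2.split(cv2.cvtColor(im,cv2.COLOR_BGR2HSV))
b=(H>100)&(H<130)&(S>100)&(V>60)
for r in (42,44,46,48,50,60,100): 
    x=np.where(b[r])[0]; print(r,x.min() if len(x) else None,x.max() if len(x) else None)
y=(H>18)&(H<35)&(S>120)&(V>80)
for r in (225,230,234,236,238): 
    x=np.where(y[r])[0]; print(r,x.min() if len(x) else None,x.max() if len(x) else None)
for c in (560//2,): print("blue col top",np.where(b[:,150])[0].min(),np.where(b[:,450])[0].min(), "yellow bottom",np.where(y[:,283])[0].max())
cv2.imwrite("pics/w1c.png",cv2.resize(im[100:245,110:490],None,fx=2.1,fy=2.1,interpolation=cv2.INTER_CUBIC))
# check: project predicted model
o=np.array([.558,-.006,.085]);a=np.radians(4.7);u=np.array([np.cos(a),np.sin(a),0]);s=np.array([-np.sin(a),np.cos(a),0]);zz=np.array([0,0,1.])
X=u*np.cos(np.pi/6)+zz*.5;N=-u*.5+zz*np.cos(np.pi/6)
for p in [(.025,.118,0),(.025,-.118,0),(-.025,.118,0),(-.025,-.118,0),(.025,.106,0),(.025,-.106,0)]:
    Q=o+X*p[0]+s*p[1]+N*p[2]; print(p,"wrist",proj("wrist",Q,P),"top",(proj("top",Q)-[190,150]+.4)*6,"scene",(proj("scene",Q)-[255,175]+.4)*6)
E
```

```text
42 119 479
44 117 481
46 116 483
48 116 483
50 116 483
60 119 479
100 132 464
225 241 325
230 241 325
234 242 324
236 242 323
238 None None
blue col top 41 41 yellow bottom 359
(0.025, 0.118, 0) wrist [135.5126 141.8334] top [103.6732 267.0126] scene [652.6499 262.1024]
(0.025, -0.118, 0) wrist [452.051  142.3976] top [624.215 215.3  ] scene [ 95.4771 267.275 ]
(-0.025, 0.118, 0) wrist [151.925  191.2975] top [119.821 367.266] scene [636.1395 216.7402]
(-0.025, -0.118, 0) wrist [432.5927 191.8017] top [631.9734 316.3076] scene [ 98.6591 221.6842]
(0.025, 0.106, 0) wrist [151.7647 141.9427] top [130.1316 264.3758] scene [624.4213 262.3739]
(0.025, -0.106, 0) wrist [435.7706 142.4485] top [597.7728 217.9186] scene [123.8271 267.0211]
```

View pics/w1c.png

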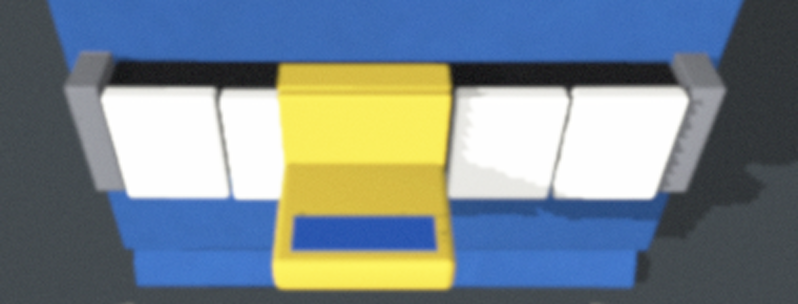

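```bash
python3 -m pendant '[[0,0.006,-0.006,-0.08,0],[0,0.006,-0.006,-0.16,0],[0,0.006,-0.006,-0.22,0],[0,0.006,-0.006,-0.255,0],[0,0.006,-0.006,-0.255,0]]' 10; python3 - <<'E'
from h import *
cv2.imwrite("pics/w2.png",env.capture("wrist")); cv2.imwrite("pics/s2.png",cv2.resize(env.capture("scene")[150:290,220:400],None,fx=4,fy=4))
E
```

```text
time: 2.28
eef_pos: [0.5334, -0.006, 0.095]
tcp_rot: [2.304, -2.127, -0.009]
ft_force: [-0.2, 0.3, -0.0]
gripper_width: 0.0917
```

View pics/w2.png

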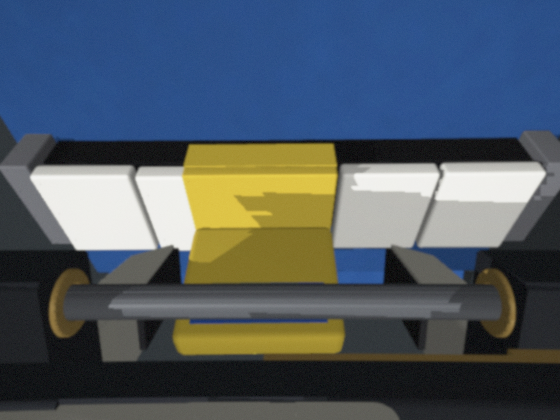

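View pics/s2.png

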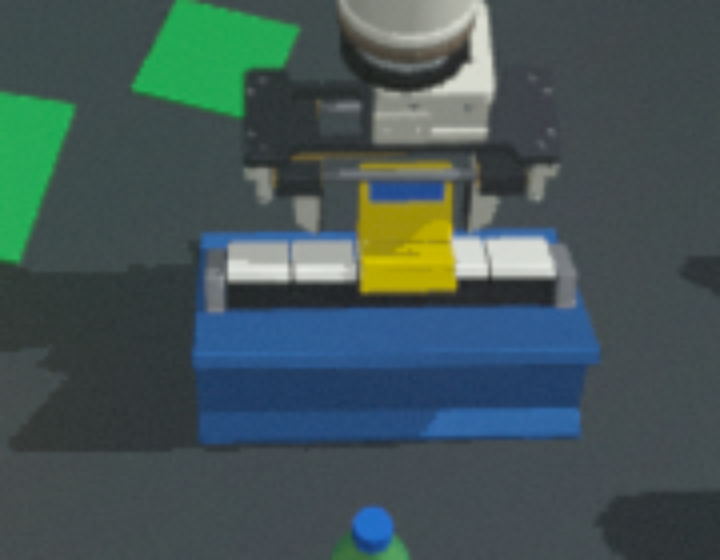

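```bash
python3 -c "
from workcell import env
print(env.sense()['eef_pos'],env.sense()['ft_force'])"
```

```text
[ 0.53699472 -0.00470131  0.09911962] [-0.39684212 -1.03744502  1.65008724]
```

```bash
python3 -m pendant '[[0,0.002,0.013,0,0],[0,0.002,0.013,0,0],[0.3,0.002,0.013,0,0],[0.5,0.002,0.013,0,0],[0.6,0.002,0.013,0,0]]' 12;  python3 -m pendant '[[1,0,0,0,0],[1,0,0,0,0],[1,0,0,0,0],[1,0,0,0,0],[1,0,0,0,0]]' 12
```

```text
time: 2.8
eef_pos: [0.5392, 0.0033, 0.1]
tcp_rot: [-2.311, 2.127, -0.002]
ft_force: [-0.7, 0.8, -0.4]
gripper_width: 0.0765
time: 3.22
eef_pos: [0.5387, 0.0032, 0.0993]
tcp_rot: [2.311, -2.127, 0.0]
ft_force: [-0.9, -1.1, 2.7]
gripper_width: 0.0595
```

```bash
python3 -m pendant '[[1,-0.01,-0.001,0.0173,0],[1,-0.02,-0.002,0.0346,0],[1,-0.034,-0.003,0.059,0],[1,-0.05,-0.004,0.087,0],[1,-0.07,-0.006,0.121,0]]' 12; python3 - <<'E'
from h import *
cv2.imwrite("pics/w3.png",env.capture("wrist"))
cv2.imwrite("pics/s3.png",cv2.resize(env.capture("scene")[150:290,220:400],None,fx=4,fy=4))
E
```

```text
time: 3.63
eef_pos: [0.502, 0.0007, 0.16]
tcp_rot: [2.311, -2.126, -0.003]
ft_force: [-0.6, -0.5, -1.1]
gripper_width: 0.0598
```

View pics/s3.png

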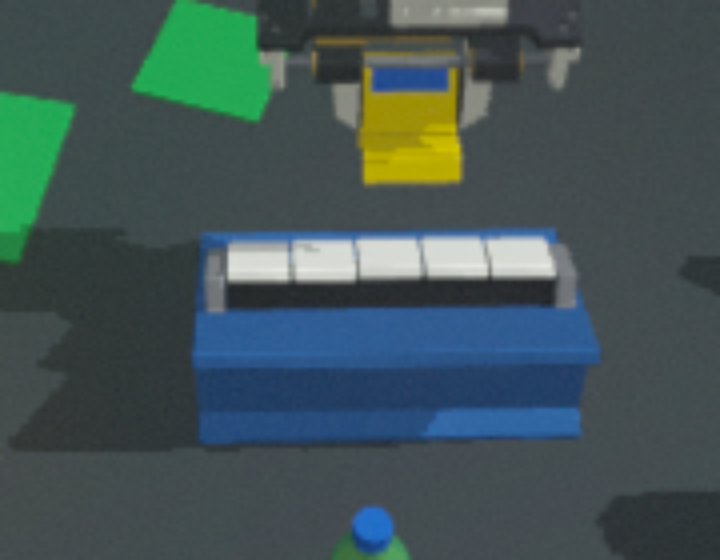

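View pics/w3.png

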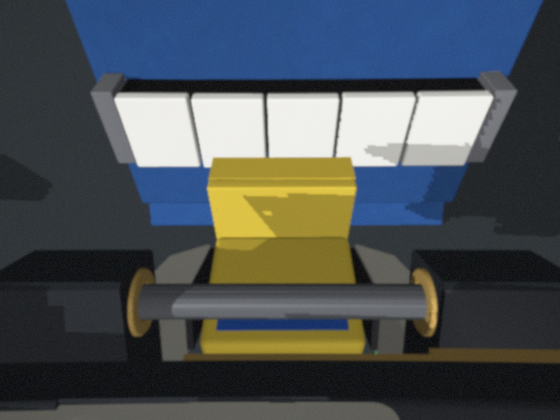

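```bash
python3 -m pendant '[[1,-0.02,-0.04,0.05,0],[1,-0.04,-0.12,0.06,0],[1,-0.06,-0.2,0.06,0],[1,-0.08,-0.28,0.06,0],[1,-0.09,-0.36,0.06,0]]' 12; python3 -m pendant '[[1,-0.02,-0.08,0,0],[1,-0.03,-0.16,-0.02,0],[1,-0.032,-0.24,-0.06,0],[1,-0.032,-0.29,-0.1,0],[1,-0.032,-0.3,-0.14,0]]' 12
```

```text
time: 4.15
eef_pos: [0.4567, -0.1812, 0.1896]
tcp_rot: [2.311, -2.126, -0.001]
ft_force: [0.3, 0.3, -3.2]
gripper_width: 0.0602
time: 4.57
eef_pos: [0.4405, -0.3369, 0.1183]
tcp_rot: [2.3, -2.136, 0.003]
ft_force: [0.2, -0.6, -3.8]
gripper_width: 0.0598
```

```bash
python3 -m pendant '[[1,0,0.01,-0.06,0],[1,0,0.01,-0.11,0],[1,0,0.01,-0.14,0],[1,0,0.01,-0.145,0],[1,0,0.01,-0.145,0]]' 12; python3 - <<'E'
from h import *
print(env.sense()['eef_pos'],env.sense()['ft_force'])
cv2.imwrite("pics/s4.png",cv2.resize(env.capture("scene")[120:260,120:300],None,fx=4,fy=4))
E
```

```text
time: 4.98
eef_pos: [0.4419, -0.3238, 0.0461]
tcp_rot: [-2.312, 2.127, 0.004]
ft_force: [-0.6, 0.7, -2.0]
gripper_width: 0.0604
[ 0.44185196 -0.32375981  0.04613415] [-0.60964987  0.69870729 -1.95415814]
```

View pics/s4.png

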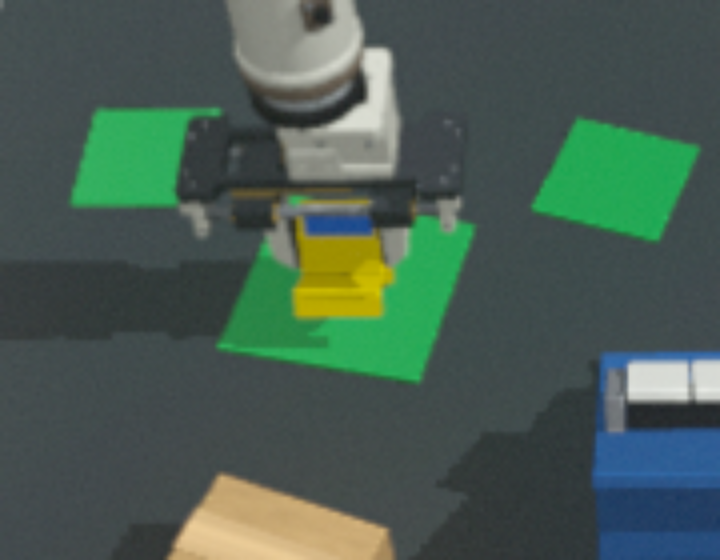

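Over the mat. I lower it gently with a light grip so it rights itself.

```bash
python3 -m pendant '[[1,0,0,-0.008,0],[1,0,0,-0.014,0],[1,0,0,-0.02,0],[1,0,0,-0.026,0],[1,0,0,-0.028,0]]' 4; python3 - <<'E'
from h import *
print(env.sense()['eef_pos'],env.sense()['ft_force'],env.sense()['gripper_width'])
cv2.imwrite("pics/s5.png",cv2.resize(env.capture("scene")[120:260,120:300],None,fx=4,fy=4))
E
```

```text
time: 5.45
eef_pos: [0.4446, -0.3253, 0.0346]
tcp_rot: [-2.311, 2.127, -0.006]
ft_force: [2.1, 0.0, 5.5]
gripper_width: 0.0599
[ 0.44459564 -0.32530491  0.03455663] [2.11759129 0.03837684 5.46937353] 0.05989308319682439
```

View pics/s5.png

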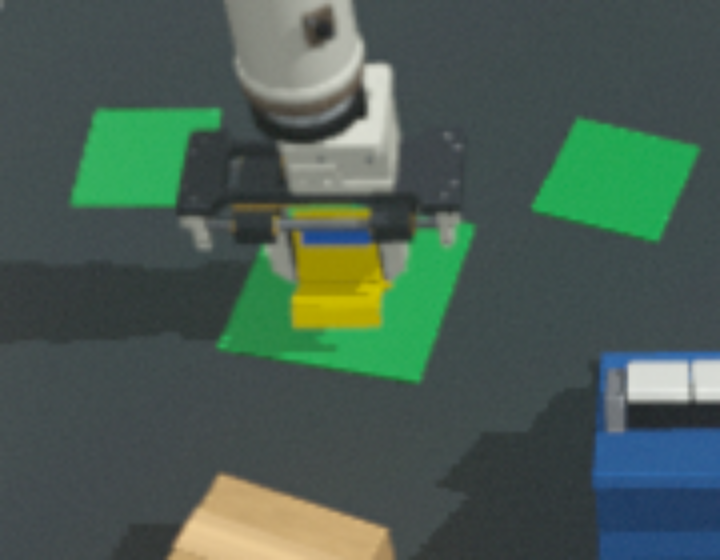

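```bash
python3 -m pendant '[[1,0,0,-0.004,0],[0.3,0,0,-0.004,0],[0.3,0,0,-0.004,0],[0.1,0,0,-0.004,0],[0,0,0,-0.004,0]]' 4; python3 - <<'E'
from h import *
print(env.sense()['eef_pos'],env.sense()['ft_force'],env.sense()['gripper_width'])
cv2.imwrite("pics/s6.png",cv2.resize(env.capture("scene")[120:260,120:300],None,fx=4,fy=4))
E
```

```text
time: 5.92
eef_pos: [0.442, -0.3245, 0.031]
tcp_rot: [2.311, -2.128, -0.001]
ft_force: [-0.9, 0.9, -0.9]
gripper_width: 0.0734
[ 0.4420373  -0.32451913  0.03097243] [-0.87457288  0.87944384 -0.93307117] 0.0734311194572058
```

View pics/s6.png

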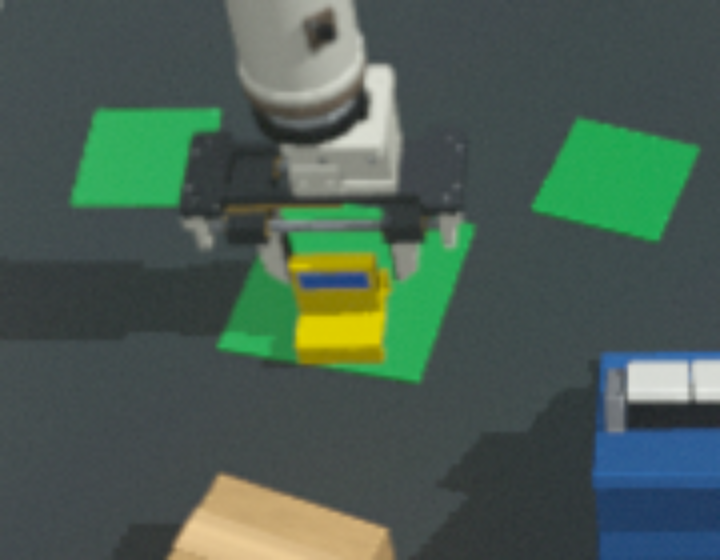

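```bash
python3 -m pendant '[[0,0,0,0,0],[0,0,0,0,0],[0,0,0,0.06,0],[0,0,0,0.14,0],[0,0,0,0.22,0]]' 4; python3 - <<'E'
from h import *
np.set_printoptions(precision=4,suppress=True)
print(env.sense()['eef_pos'],env.sense()['gripper_width'])
im=env.capture("top"); cv2.imwrite("pics/t7.png",im)
cv2.imwrite("pics/t7c.png",cv2.resize(im[200:300,320:440],None,fx=5,fy=5))
im=env.capture("scene");cv2.imwrite("pics/s7.png",cv2.resize(im[120:260,120:300],None,fx=4,fy=4))
E
```

```text
time: 6.38
eef_pos: [0.4417, -0.3236, 0.1413]
tcp_rot: [-2.312, 2.127, 0.006]
ft_force: [0.8, -0.9, 0.0]
gripper_width: 0.0919
[ 0.4417 -0.3236  0.1413] 0.09191388143786165
```

View pics/s7.png

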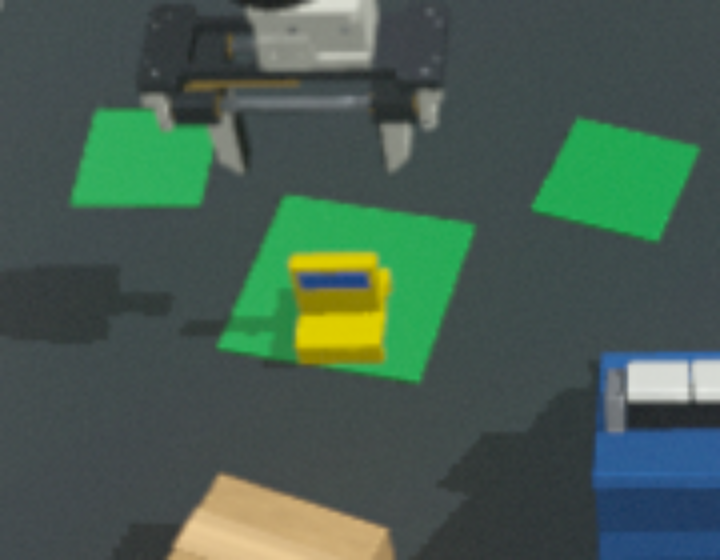

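View pics/t7c.png

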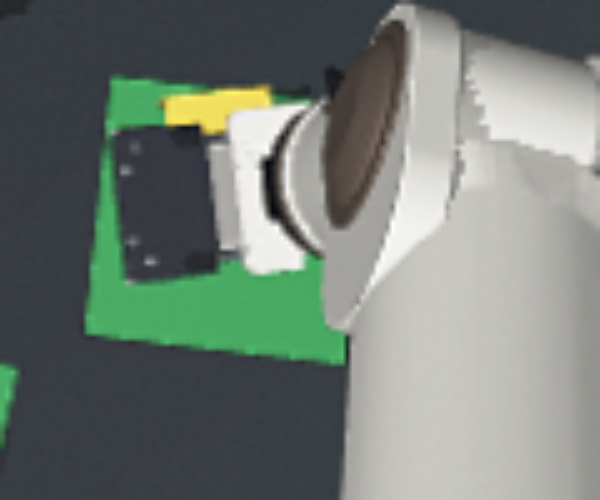

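```bash
python3 -m pendant '[[0,0,0.04,0.07,0],[0,0,0.12,0.12,0],[0,0,0.2,0.12,0],[0,0.01,0.28,0.12,0],[0,0.02,0.36,0.12,0]]'; python3 -m pendant '[[0,0.01,0.08,0,-0.02],[0,0.02,0.16,0,-0.04],[0,0.03,0.24,0,-0.06],[0,0.04,0.32,0,-0.08],[0,0.05,0.4,0,-0.095]]';  python3 -m pendant '[[0,0.01,0.083,0,0],[0,0.02,0.166,0,0],[0,0.025,0.25,0,0],[0,0.025,0.33,0,0],[0,0.025,0.4,0,0]]'
```

```text
time: 6.9
eef_pos: [0.4524, -0.1437, 0.2018]
tcp_rot: [2.31, -2.129, 0.003]
ft_force: [1.3, -0.6, 0.9]
gripper_width: 0.0919
time: 7.32
eef_pos: [0.4749, 0.0337, 0.2012]
tcp_rot: [1.654, -2.67, 0.001]
ft_force: [0.4, -0.1, 0.6]
gripper_width: 0.0921
time: 7.73
eef_pos: [0.4869, 0.1886, 0.1991]
tcp_rot: [1.66, -2.662, -0.003]
ft_force: [0.5, -0.3, -1.0]
gripper_width: 0.0915
```

```bash
python3 -m pendant '[[0,0.01,0.08,0,0],[0,0.01,0.16,0,0],[0,0.01,0.21,0,0],[0,0.01,0.21,0,0],[0,0.01,0.21,0,0]]'; python3 - <<'E'
from h import *
np.set_printoptions(precision=4,suppress=True)
print(env.sense()['eef_pos'])
cv2.imwrite("pics/w8.png",env.capture("wrist"));np.save("w8E.npy",env.camera_params("wrist")["extrinsics"])
E
```

```text
time: 8.15
eef_pos: [0.4884, 0.3037, 0.1997]
tcp_rot: [1.682, -2.652, -0.006]
ft_force: [-1.2, 2.7, 0.2]
gripper_width: 0.0918
[0.4884 0.3037 0.1997]
```

View pics/w8.png

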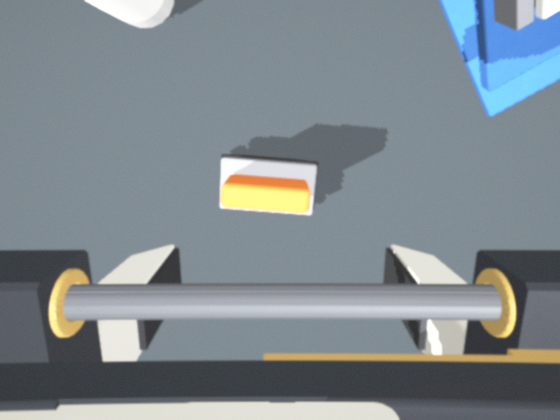

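```bash
python3 - <<'E'
from h import *
np.set_printoptions(precision=4,suppress=True)
P=env.camera_params("wrist"); s=env.sense(); print(s['eef_pos'],s['tcp_rot'])
print(np.abs(P["extrinsics"]-np.load("w8E.npy")).max())
for n,q,z in (("plate",[(221,156),(317,163),(313,214),(219,208)],.0295),("htop",[(222,184),(310,190),(308,213),(221,208)],.0735)):
    w=np.array([onz("wrist",x,z,P)[:2] for x in q]); e=np.diff(np.r_[w,w[:1]],axis=0)
    print(n,w.mean(0),np.linalg.norm(e,axis=1),np.degrees(np.arctan2(e[:,1],e[:,0])))
from scipy.spatial.transform import Rotation as R
x=R.from_rotvec(s['tcp_rot']).as_matrix()[:,0]; print("jaw",np.degrees(np.arctan2(x[1],x[0])))
E
```

```text
[0.489  0.2997 0.1993] [ 1.6766 -2.6533 -0.0029]
0.0
plate [0.497  0.3103] [0.0834 0.0462 0.0847 0.0467] [-119.6581  151.4669   60.6756  -30.1511]
htop [0.4961 0.311 ] [0.0675 0.0184 0.0678 0.0191] [-119.4896  150.7835   61.0543  -30.2227]
jaw -115.42472569457266
```

```bash
python3 -m pendant '[[0,0.013,0.025,-0.05,-0.0117],[0,0.013,0.025,-0.1,-0.0117],[0,0.013,0.025,-0.15,-0.0117],[0,0.013,0.025,-0.18,-0.0117],[0,0.013,0.025,-0.18,-0.0117]]'; python3 - <<'E'
from h import *
np.set_printoptions(precision=4,suppress=True)
from scipy.spatial.transform import Rotation as R
cv2.imwrite("pics/w9.png",env.capture("wrist"))
for i in range(2):
    s=env.sense(); x=R.from_rotvec(s['tcp_rot']).as_matrix()[:,0]; print(s['eef_pos'],"jaw",np.degrees(np.arctan2(x[1],x[0]))); env.capture("top")
E
```

```text
time: 8.62
eef_pos: [0.4959, 0.3022, 0.1056]
tcp_rot: [1.556, -2.716, -0.0]
ft_force: [-0.5, -0.2, -0.8]
gripper_width: 0.092
[0.4973 0.3027 0.1076] jaw -120.40984515757579
[0.4987 0.3034 0.1092] jaw -120.43184916551716
```

View pics/w9.png

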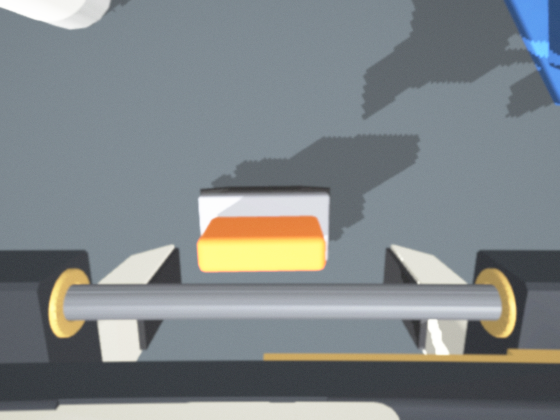

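```bash
python3 - <<'E'
from h import *
np.set_printoptions(precision=4,suppress=True)
cv2.imwrite("pics/w10.png",env.capture("wrist"))
P=env.camera_params("wrist"); s=env.sense(); print(s['eef_pos'],s['time'])
im=cv2.imread("pics/w10.png"); H,S,V=cv2.split(cv2.cvtColor(im,cv2.COLOR_BGR2HSV))
o=(H<25)&(S>150)&(V>120)&(np.arange(420)[:,None]<285)
for a,r,b in rect(o,200)[:2]: print(r,b.tolist())
top=o&(V>240); 
for r in range(215,275,6):
    x=np.where(o[r])[0]; print(r,(x.min(),x.max()) if len(x) else None, im[r,260])
# tool frame projections: TCP axis
from scipy.spatial.transform import Rotation as R
M=R.from_rotvec(s['tcp_rot']).as_matrix(); t=s['eef_pos']
print("grasp px",proj("wrist",t-M[:,2]*.019,P),"tcp px",proj("wrist",t,P))
E
```

```text
[0.5001 0.3042 0.1109] 8.8167
((268.5, 230.5), (23.0, 119.0), 90.0) [[209.0, 219.0], [328.0, 219.0], [328.0, 242.0], [209.0, 242.0]]
215 None [227 222 221]
221 (np.int64(220), np.int64(321)) [ 62 126 228]
227 (np.int64(217), np.int64(323)) [ 64 131 230]
233 (np.int64(214), np.int64(325)) [ 64 130 231]
239 (np.int64(209), np.int64(327)) [ 83 173 254]
245 None [132 247 255]
251 None [141 251 255]
257 None [141 252 255]
263 (np.int64(329), np.int64(329)) [142 252 255]
269 None [135 245 255]
grasp px [284.1623 287.7311] tcp px [283.8597 268.2529]
```

View pics/w10.png

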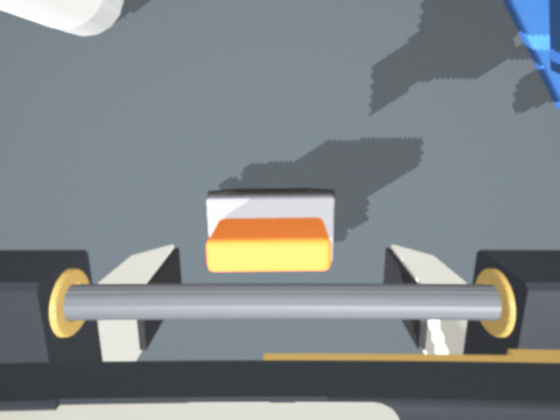

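```bash
python3 - <<'E'
from h import *
np.set_printoptions(precision=4,suppress=True)
P=env.camera_params("wrist"); s=env.sense(); print(s['eef_pos'],s['time'])
q=[(208,241),(330,241),(331,269),(208,270)]
w=np.array([onz("wrist",x,.074,P)[:2] for x in q]); e=np.diff(np.r_[w,w[:1]],axis=0); print(w.mean(0),np.linalg.norm(e,axis=1))
q=[(207,194),(334,194)]; print([onz("wrist",x,.03,P)[:2] for x in q])
E
```

```text
[0.5001 0.3042 0.1109] 8.8167
[0.4964 0.3154] [0.0666 0.0166 0.0686 0.0172]
[array([0.5386, 0.3386]), array([0.4969, 0.2678])]
```

```bash
python3 -m pendant '[[0,-0.008,0.02,0,0],[0,-0.008,0.02,0,0],[0,-0.008,0.02,-0.05,0],[0,-0.008,0.02,-0.1,0],[0,-0.008,0.02,-0.12,0]]'; python3 - <<'E'
from h import *
np.set_printoptions(precision=4,suppress=True)
cv2.imwrite("pics/w11.png",env.capture("wrist")); env.capture("top"); 
cv2.imwrite("pics/s11.png",cv2.resize(env.capture("scene")[140:280,360:540],None,fx=4,fy=4))
print(env.sense()['eef_pos'])
E
```

```text
time: 9.23
eef_pos: [0.4941, 0.3138, 0.0483]
tcp_rot: [1.56, -2.721, -0.002]
ft_force: [-0.9, -0.2, -0.7]
gripper_width: 0.0918
[0.4948 0.314  0.0497]
```

View pics/w11.png

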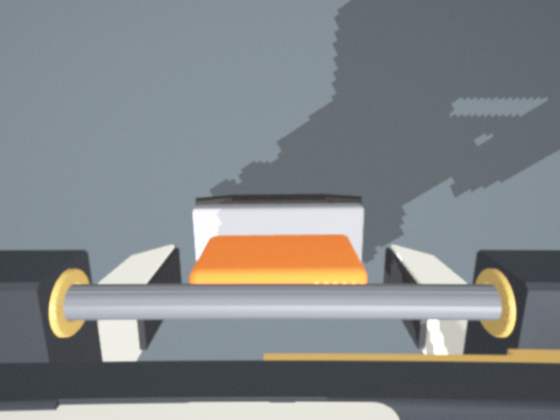

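View pics/s11.png

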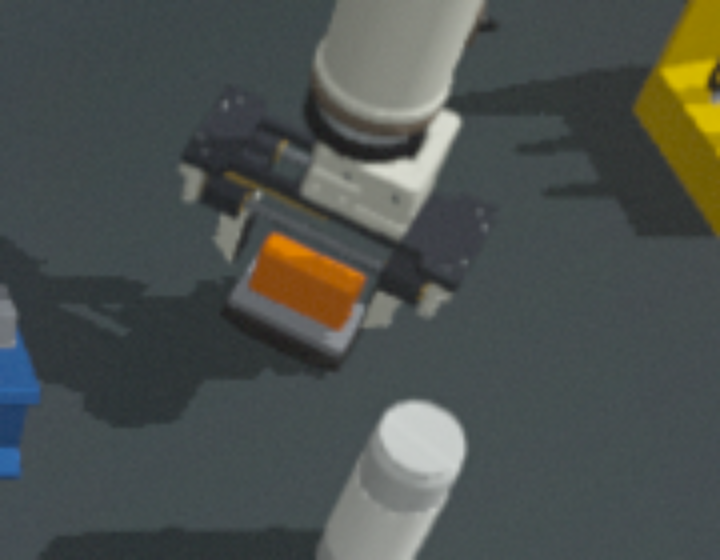

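```bash
python3 -m pendant '[[0,0.001,0.001,-0.02,0],[0,0.001,0.001,-0.033,0],[0,0.001,0.001,-0.033,0],[0.3,0.001,0.001,-0.033,0],[1,0.001,0.001,-0.033,0]]' 20; python3 -m pendant '[[1,0,0,0,0],[1,0,0,0,0],[1,0,0,0,0],[1,0,0,0,0]]' 20
```

```text
time: 9.8
eef_pos: [0.4955, 0.3151, 0.0334]
tcp_rot: [1.561, -2.723, -0.002]
ft_force: [-0.2, 0.2, 0.4]
gripper_width: 0.0828
time: 10.13
eef_pos: [0.4955, 0.3151, 0.0334]
tcp_rot: [1.561, -2.723, -0.002]
ft_force: [-0.3, 0.2, 1.0]
gripper_width: 0.0698
```

```bash
python3 -m pendant '[[1,0,0,0.02,0],[1,0,0,0.08,0],[1,0,0,0.16,0],[1,0,0,0.24,0],[1,0,0,0.3,0]]' 20; python3 -m pendant '[[1,0.02,-0.07,0,0.019],[1,0.04,-0.14,0,0.038],[1,0.06,-0.21,0,0.057],[1,0.08,-0.28,0,0.076],[1,0.1,-0.35,0,0.0953]]' 20
```

```text
time: 10.55
eef_pos: [0.4957, 0.315, 0.1864]
tcp_rot: [1.561, -2.725, -0.003]
ft_force: [1.5, 0.9, -3.1]
gripper_width: 0.0699
time: 10.97
eef_pos: [0.5449, 0.1384, 0.1835]
tcp_rot: [2.3, -2.134, -0.001]
ft_force: [1.1, 0.1, -2.7]
gripper_width: 0.0697
```

```bash
python3 -m pendant '[[1,0.04,-0.07,0,0],[1,0.08,-0.14,0,0],[1,0.12,-0.21,0,0],[1,0.164,-0.278,0,0],[1,0.164,-0.278,0,0]]' 20; python3 - <<'E'
from h import *
np.set_printoptions(precision=4,suppress=True)
from scipy.spatial.transform import Rotation as R
cv2.imwrite("pics/w12.png",env.capture("wrist")); env.capture("top"); 
cv2.imwrite("pics/s12.png",cv2.resize(env.capture("scene")[130:290,220:420],None,fx=3.5,fy=3.5))
s=env.sense(); x=R.from_rotvec(s['tcp_rot']).as_matrix()[:,0]; print(s['eef_pos'],"jaw",np.degrees(np.arctan2(x[1],x[0])))
E
```

```text
time: 11.38
eef_pos: [0.6302, -0.0111, 0.1841]
tcp_rot: [2.279, -2.153, 0.012]
ft_force: [1.2, -2.4, -2.2]
gripper_width: 0.0697
[0.6267 0.0002 0.1828] jaw -86.17233764337739
```

View pics/w12.png

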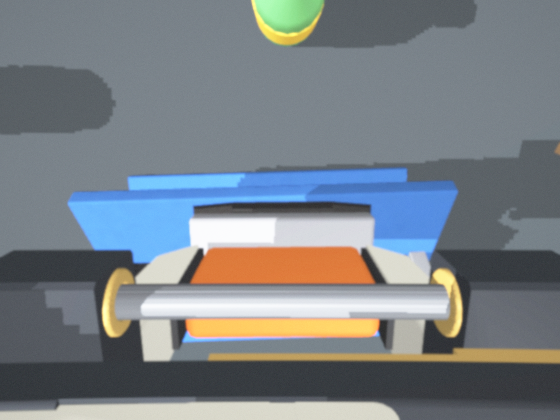

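View pics/s12.png

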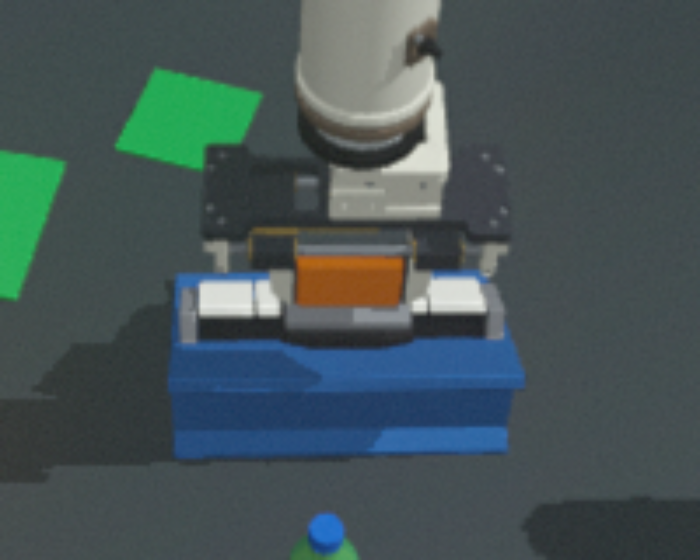

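```bash
python3 -m pendant '[[1,0.002,0,-0.03,0.0028],[1,0.002,0,-0.06,0.0028],[1,0.002,0,-0.066,0.0028],[1,0.002,0,-0.07,0.0028],[1,0.002,0,-0.074,0.0028]]' 10;python3 -m pendant '[[1,0,0,-0.003,0],[1,0,0,-0.006,0],[1,0,0,-0.006,0]]' 10
```

```text
time: 11.95
eef_pos: [0.6281, 0.0023, 0.1463]
tcp_rot: [2.315, -2.119, -0.001]
ft_force: [0.9, -0.1, -2.1]
gripper_width: 0.0699
time: 12.2
eef_pos: [0.6285, 0.0012, 0.1434]
tcp_rot: [2.313, -2.121, 0.0]
ft_force: [0.3, -0.1, -2.0]
gripper_width: 0.0699
```

```bash
python3 -m pendant '[[1,0,0,-0.006,0],[1,-0.009,-0.0008,-0.009,0],[1,-0.018,-0.0015,-0.013,0],[1,-0.026,-0.002,-0.018,0],[1,-0.034,-0.003,-0.023,0]]' 8; python3 -m pendant '[[1,-0.008,-0.001,-0.006,0],[1,-0.015,-0.001,-0.012,0],[1,-0.015,-0.001,-0.014,0]]' 8; python3 - <<'E'
from h import *
np.set_printoptions(precision=4,suppress=True)
cv2.imwrite("pics/w13.png",env.capture("wrist")); 
cv2.imwrite("pics/s13.png",cv2.resize(env.capture("scene")[130:290,220:420],None,fx=3.5,fy=3.5))
s=env.sense(); print(s['eef_pos'],s['ft_force'])
E
```

```text
time: 12.62
eef_pos: [0.6112, -0.0005, 0.1319]
tcp_rot: [2.313, -2.122, 0.001]
ft_force: [0.3, 0.6, 1.5]
gripper_width: 0.0699
time: 12.87
eef_pos: [0.6021, -0.0013, 0.1239]
tcp_rot: [2.311, -2.12, -0.003]
ft_force: [-1.5, -0.4, 2.5]
gripper_width: 0.07
[ 0.6023 -0.0013  0.124 ] [-3.331  -0.4216  1.6602]
```

View pics/w13.png

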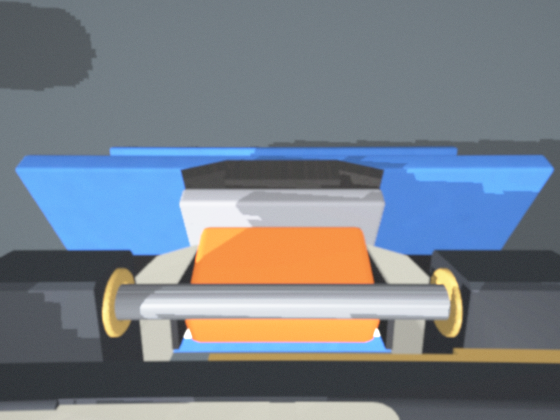

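View pics/s13.png

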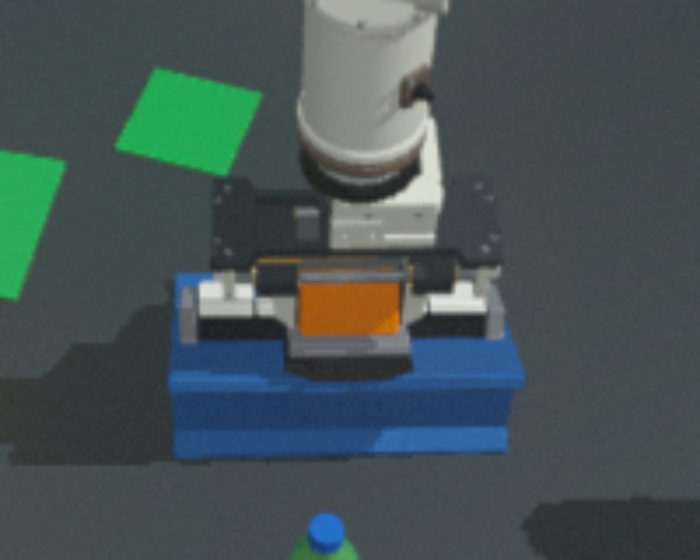

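```bash
python3 -m pendant '[[1,0.001,0,-0.002,0],[1,0.002,0,-0.0035,0],[1,0.003,0,-0.0055,0],[1,0.003,0,-0.0055,0]]' 8; python3 - <<'E'
from h import *
np.set_printoptions(precision=4,suppress=True)
im=env.capture("scene");cv2.imwrite("pics/s14.png",cv2.resize(im[190:270,250:390],None,fx=5,fy=5,interpolation=cv2.INTER_CUBIC))
s=env.sense(); print(s['eef_pos'],s['ft_force'])
E
```

```text
time: 13.3
eef_pos: [0.6034, -0.0012, 0.1215]
tcp_rot: [2.31, -2.119, -0.005]
ft_force: [-8.3, -0.1, 7.0]
gripper_width: 0.0696
[ 0.6033 -0.0012  0.1215] [-7.4218  0.449   6.8883]
```

View pics/s14.png

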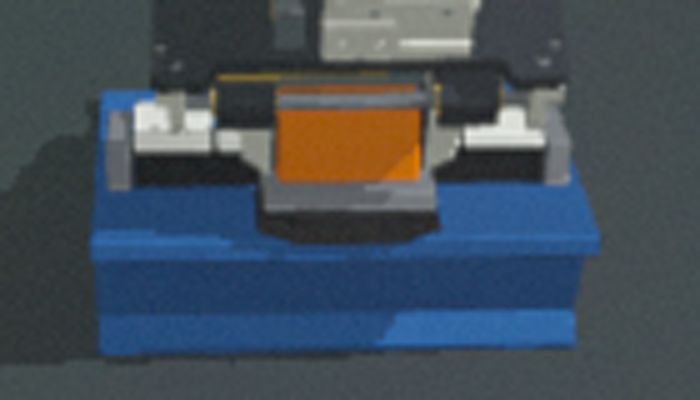

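```bash
python3 -m pendant '[[1,0,0,0,0],[1,0,0,0,0],[1,-0.01,-0.001,0.0173,0],[1,-0.025,-0.002,0.0433,0],[1,-0.042,-0.003,0.0727,0]]' 30; python3 -m pendant '[[1,-0.025,-0.06,0.01,0],[1,-0.05,-0.12,0.01,0],[1,-0.075,-0.18,0,0],[1,-0.11,-0.24,-0.03,0],[1,-0.112,-0.246,-0.04,0]]' 30; python3 - <<'E'
from h import *
np.set_printoptions(precision=4,suppress=True)
cv2.imwrite("pics/w15.png",env.capture("wrist"))
im=env.capture("scene");cv2.imwrite("pics/s15.png",cv2.resize(im[180:270,240:380],None,fx=5,fy=5,interpolation=cv2.INTER_CUBIC))
s=env.sense(); print(s['eef_pos'],s['tcp_rot'],s['ft_force'])
E
```

```text
time: 13.77
eef_pos: [0.5838, -0.0026, 0.1578]
tcp_rot: [2.312, -2.12, -0.001]
ft_force: [-0.4, 1.3, -2.2]
gripper_width: 0.0699
time: 14.18
eef_pos: [0.5237, -0.1331, 0.1373]
tcp_rot: [2.3, -2.128, 0.0]
ft_force: [-1.2, -1.4, -3.1]
gripper_width: 0.07
[ 0.5264 -0.1278  0.1373] [ 2.3062 -2.1252 -0.0022] [ 1.0074  0.387  -3.0333]
```

View pics/s15.png

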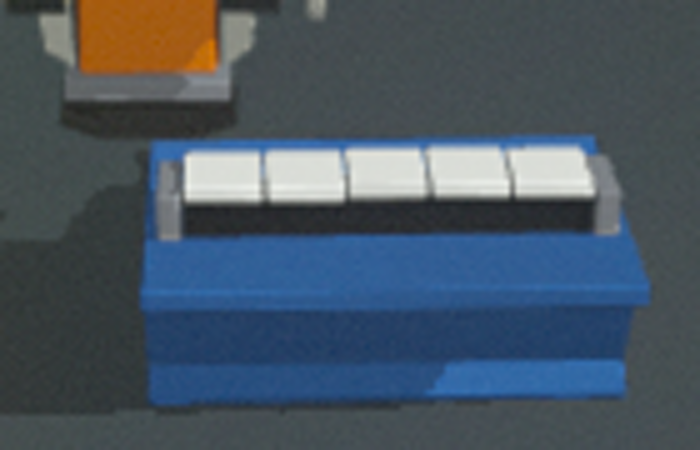

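View pics/w15.png

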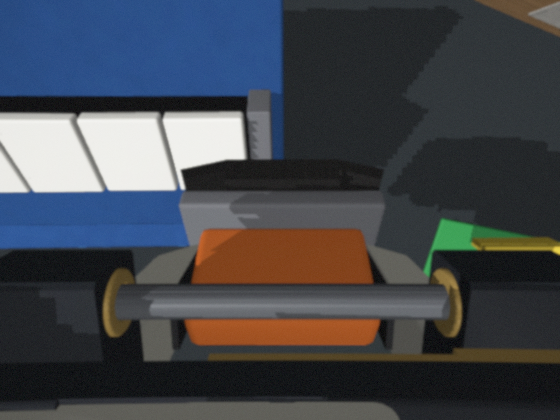

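```bash
python3 -m pendant '[[1,0.008,0.015,-0.015,0],[1,0.015,0.028,-0.032,0],[1,0.015,0.028,-0.032,0],[1,0.015,0.028,-0.032,0]]' 30; python3 - <<'E'
from h import *
env.capture("top");s=env.sense(); print(s['eef_pos'],s['ft_force'])
E
```

```text
time: 14.62
eef_pos: [0.5363, -0.1087, 0.1213]
tcp_rot: [2.317, -2.116, -0.002]
ft_force: [0.2, 0.3, -2.5]
gripper_width: 0.0699
[ 0.53623721 -0.10982432  0.12176331] [ 0.29002488 -1.05777741 -2.95500498]
```

```bash
python3 -m pendant '[[1,0.004,0.0003,-0.007,0],[1,0.007,0.0006,-0.0122,0],[1,0.009,0.0007,-0.0156,0],[1,0.011,0.0009,-0.019,0],[1,0.012,0.001,-0.0207,0]]' 20; python3 -m pendant '[[1,0.001,0.0001,-0.0017,0],[1,0.001,0.0001,-0.0017,0]]' 20
```

```text
time: 15.08
eef_pos: [0.5422, -0.111, 0.112]
tcp_rot: [2.313, -2.121, 0.0]
ft_force: [-1.1, 1.3, 2.2]
gripper_width: 0.0698
time: 15.25
eef_pos: [0.5427, -0.111, 0.1111]
tcp_rot: [2.313, -2.121, 0.0]
ft_force: [-0.5, 1.5, 1.4]
gripper_width: 0.0701
```

```bash
python3 -m pendant '[[1,0.001,0.0001,-0.0017,0],[1,0.002,0.0002,-0.0035,0],[1,0.002,0.0002,-0.0035,0],[1,0.002,0.0002,-0.0035,0]]' 25; python3 - <<'E'
from h import *
np.set_printoptions(precision=4,suppress=True)
im=env.capture("scene");cv2.imwrite("pics/s16.png",cv2.resize(im[180:270,240:380],None,fx=5,fy=5,interpolation=cv2.INTER_CUBIC))
s=env.sense(); print(s['eef_pos'],s['tcp_rot'],s['ft_force'],s['moment'])
E
```

```text
time: 15.58
eef_pos: [0.5434, -0.1109, 0.1098]
tcp_rot: [2.313, -2.121, -0.0]
ft_force: [-2.3, 0.5, 7.3]
gripper_width: 0.0697
[ 0.5434 -0.1109  0.1099] [ 2.3128 -2.1213 -0.0002] [-1.8902  0.7381  6.9368] [0.4054 0.5816 0.0542]
```

View pics/s16.png

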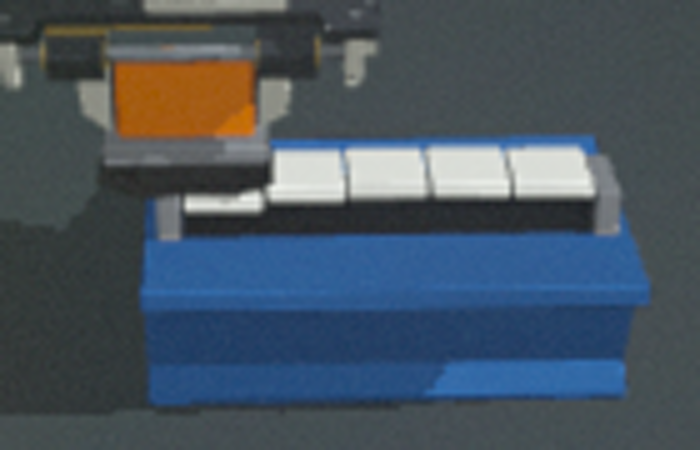

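```bash
python3 -m pendant '[[1,0.001,0.0001,-0.0014,0],[1,0.001,0.0001,-0.0014,0],[1,-0.0006,0.0201,-0.0014,0],[1,-0.0023,0.0401,-0.0014,0],[1,-0.004,0.0601,-0.0014,0]]' 40
```

```text
time: 16.05
eef_pos: [0.5406, -0.0855, 0.1092]
tcp_rot: [2.305, -2.124, 0.005]
ft_force: [-4.5, -6.6, 6.4]
gripper_width: 0.0698
```

```bash
python3 - <<'E'
from h import *
np.set_printoptions(precision=4,suppress=True)
open("st.py","w").write('''
from h import *
np.set_printoptions(precision=4,suppress=True)
o=np.array([.558,-.008,.085]);a=np.radians(4.7);u=np.array([np.cos(a),np.sin(a),0]);sv=np.array([-np.sin(a),np.cos(a),0]);zz=np.array([0,0,1.])
X=u*np.cos(np.pi/6)+zz*.5;N=-u*.5+zz*np.cos(np.pi/6)
M=np.array([X,sv,N])
s=env.sense(); p=s["eef_pos"]+[0,0,.019]-o; f=s["ft_force"]+[0,0,2.6]
print("t",s["time"],"strip pos X,s,N",M@p,"F",M@f, "mom",M@s["moment"],"w",s["gripper_width"])
''')
import st
E
```

```text
t 16.05 strip pos X,s,N [ 0.0011 -0.0758  0.0493] F [ 0.1578 -6.2083 10.3504] mom [-1.2443  1.0633  0.6744] w 0.0697710615675298
```

```bash
python3 -m pendant '[[1,-0.001,0.02,-0.0014,0],[1,-0.0025,0.04,-0.0014,0],[1,-0.0041,0.06,-0.0014,0],[1,-0.0058,0.08,-0.0014,0],[1,-0.0074,0.1,-0.0014,0]]' 40 >/dev/null; python3 st.py
```

```text
t 16.4667 strip pos X,s,N [ 0.0006 -0.0258  0.0486] F [ 0.2752 -8.1631 13.4531] mom [-1.5998  1.4247  0.8049] w 0.07011428066983179
```

```bash
python3 -m pendant '[[1,-0.0016,0.02,0,0],[1,-0.0033,0.04,0,0],[1,-0.0049,0.06,0,0],[1,-0.0066,0.08,0,0],[1,-0.0082,0.1,0,0]]' 40 >/dev/null; python3 st.py
```

```text
t 16.8833 strip pos X,s,N [0.0005 0.0246 0.0485] F [ 0.1631 -8.8991 14.5643] mom [-1.7082  1.5237  0.9051] w 0.06983367548691469
```

```bash
python3 -m pendant '[[1,-0.0016,0.02,0,0],[1,-0.0033,0.04,0,0],[1,-0.0049,0.06,0,0],[1,-0.0066,0.08,0,0],[1,-0.0082,0.1,0,0]]' 40 >/dev/null; python3 st.py
```

```text
t 17.3 strip pos X,s,N [0.0003 0.0749 0.0485] F [ 0.3454 -9.1538 15.0429] mom [-1.7356  1.5494  0.9259] w 0.06960765446341234
```

```bash
python3 -m pendant '[[1,-0.0016,0.02,0,0],[1,-0.0033,0.04,0,0],[1,-0.0041,0.05,0,0],[1,-0.0041,0.05,0,0],[1,-0.0041,0.05,0,0]]' 40 >/dev/null; python3 st.py;  python3 - <<'E'
from h import *
im=env.capture("scene");cv2.imwrite("pics/s17.png",cv2.resize(im[180:270,250:390],None,fx=5,fy=5,interpolation=cv2.INTER_CUBIC))
cv2.imwrite("pics/w17.png",env.capture("wrist"))
E
```

```text
t 17.7167 strip pos X,s,N [0.0001 0.1024 0.0485] F [-0.1246 -3.0283 15.2102] mom [-0.6406  1.5894  0.3373] w 0.07004663859117828
```

View pics/s17.png

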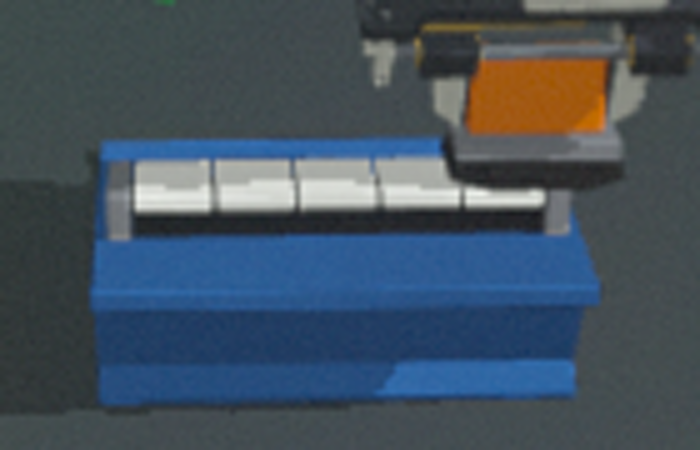

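View pics/w17.png

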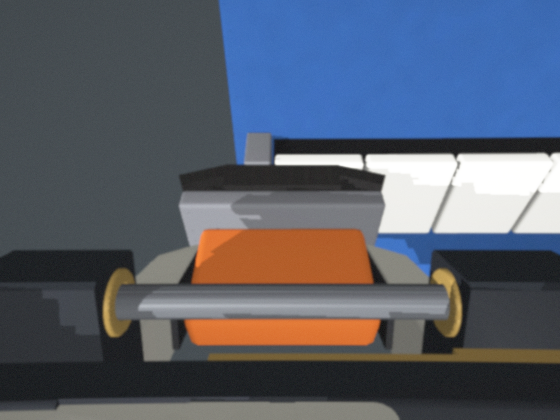

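```bash
python3 -m pendant '[[1,-0.006,-0.0005,0.0104,0],[1,-0.015,-0.001,0.026,0],[1,-0.03,-0.002,0.052,0],[1,-0.045,-0.003,0.078,0],[1,-0.06,-0.003,0.104,0]]' 30; python3 -m pendant '[[1,0,0.06,0.02,0],[1,-0.01,0.14,0.02,0],[1,-0.02,0.22,0,0],[1,-0.03,0.3,-0.02,0],[1,-0.04,0.38,-0.06,0]]' 30
```

```text
time: 18.23
eef_pos: [0.4968, 0.0925, 0.1602]
tcp_rot: [2.312, -2.121, -0.0]
ft_force: [0.9, 0.4, -3.2]
gripper_width: 0.0696
time: 18.65
eef_pos: [0.4785, 0.2832, 0.1329]
tcp_rot: [-2.315, 2.122, -0.0]
ft_force: [1.6, 0.9, -2.5]
gripper_width: 0.0701
```

```bash
python3 - <<'E'
from h import *
im=env.capture("scene");cv2.imwrite("pics/s18.png",cv2.resize(im[170:270,250:480],None,fx=3.4,fy=3.4,interpolation=cv2.INTER_CUBIC))
print(env.sense()['eef_pos'],env.sense()['ft_force'])
E
```

```text
[0.47336455 0.2920091  0.12826876] [-1.02129196  9.14061099 -5.73963803]
```

View pics/s18.png

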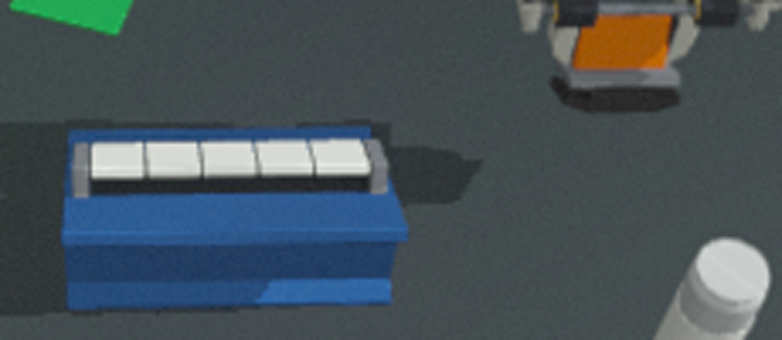

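```bash
python3 -m pendant '[[1,0,0,-0.06,0],[1,0,0,-0.12,0],[1,0,0,-0.15,0],[1,0,0,-0.165,0],[1,0,0,-0.165,0]]' 25; python3 -c "
from workcell import env
env.capture('top');print(env.sense()['eef_pos'],env.sense()['ft_force'])"
```

```text
time: 19.12
eef_pos: [0.4764, 0.2787, 0.047]
tcp_rot: [2.31, -2.118, -0.001]
ft_force: [-0.1, 0.0, -2.7]
gripper_width: 0.0699
[0.47748636 0.27930164 0.04847334] [ 0.01647612 -0.74898953 -2.6517009 ]
```

```bash
python3 -m pendant '[[1,0,0,-0.012,0],[1,0,0,-0.02,0],[1,0,0,-0.024,0],[1,0,0,-0.025,0],[1,0,0,-0.025,0]]' 7; python3 -m pendant '[[1,0.008,0,0,0],[1,0.016,0,0,0],[1,0.026,0,0,0],[1,0.036,0,-0.003,0],[1,0.046,0,-0.006,0]]' 7; python3 -m pendant '[[1,0.006,0,-0.002,0],[1,0.012,0,-0.004,0],[1,0.012,0,-0.004,0]]' 7; python3 - <<'E'
from h import *
im=env.capture("scene");cv2.imwrite("pics/s19.png",cv2.resize(im[160:260,370:510],None,fx=5,fy=5,interpolation=cv2.INTER_CUBIC))
cv2.imwrite("pics/w19.png",env.capture("wrist"))
print(env.sense()['eef_pos'],env.sense()['ft_force'])
E
```

```text
time: 19.58
eef_pos: [0.4783, 0.28, 0.0369]
tcp_rot: [2.313, -2.122, 0.0]
ft_force: [0.2, 0.3, -1.3]
gripper_width: 0.0702
time: 20.0
eef_pos: [0.5019, 0.2806, 0.034]
tcp_rot: [2.314, -2.122, -0.0]
ft_force: [-2.7, 1.9, 7.9]
gripper_width: 0.0701
time: 20.25
eef_pos: [0.5091, 0.2812, 0.0324]
tcp_rot: [-2.315, 2.123, -0.001]
ft_force: [-0.3, 1.0, 5.6]
gripper_width: 0.0703
[0.50913053 0.28121431 0.03251822] [-0.00899214  2.13807602  5.92017638]
```

View pics/s19.png

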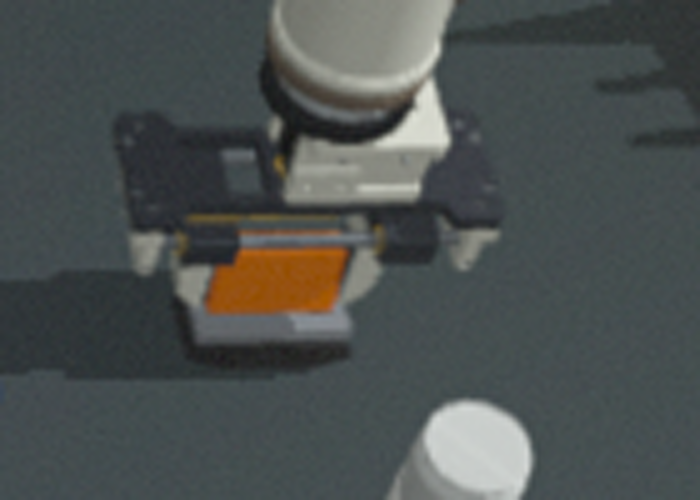

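View pics/w19.png

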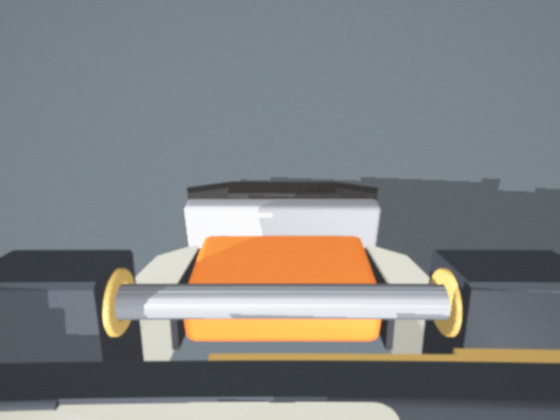

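```bash
python3 -m pendant '[[1,0.008,0,-0.002,0],[1,0.016,0,-0.004,0],[1,0.024,0,-0.006,0],[1,0.026,0,-0.006,0],[1,0.026,0,-0.006,0]]' 7;  python3 - <<'E'
from h import *
cv2.imwrite("pics/w20.png",env.capture("wrist"))
print(env.sense()['eef_pos'],env.sense()['ft_force'])
E
```

```text
time: 20.77
eef_pos: [0.5208, 0.2808, 0.0287]
tcp_rot: [2.314, -2.122, -0.0]
ft_force: [-1.8, 4.0, 5.1]
gripper_width: 0.0701
[0.52072037 0.28074438 0.02876265] [-0.81736637  3.29038113  4.77814919]
```

View pics/w20.png

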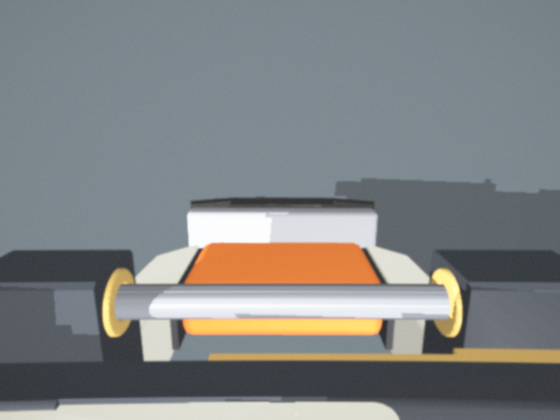

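```bash
python3 -m pendant '[[1,0,0,0.006,0],[1,0,0,0.006,0],[0.6,0,0,0.006,0],[0.2,0,0,0.006,0],[0,0,0,0.006,0]]' 5; python3 -m pendant '[[0,0,0,0.006,0],[0,0,0,0.006,0],[0,0,0,0.006,0],[0,0,0,0.006,0]]' 5;  python3 - <<'E'
from h import *
cv2.imwrite("pics/w21.png",env.capture("wrist"))
print(env.sense()['eef_pos'],env.sense()['ft_force'])
E
```

```text
time: 21.23
eef_pos: [0.5197, 0.2789, 0.031]
tcp_rot: [2.311, -2.121, 0.0]
ft_force: [0.6, 0.0, -0.1]
gripper_width: 0.0764
time: 21.57
eef_pos: [0.5199, 0.2798, 0.0345]
tcp_rot: [2.313, -2.121, -0.0]
ft_force: [0.7, 0.6, -0.2]
gripper_width: 0.0916
[0.5197844  0.2797444  0.03441314] [ 0.08274844 -0.00439895  0.15905789]
```

View pics/w21.png

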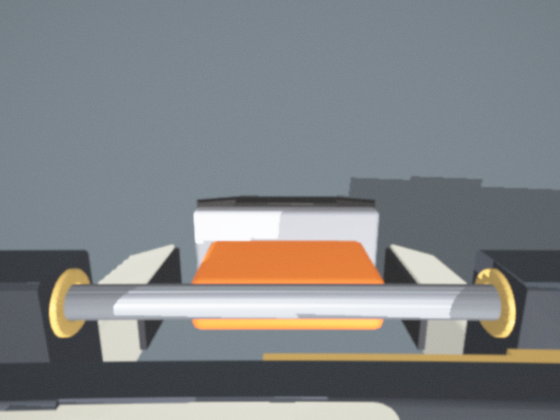

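```bash
python3 -m pendant '[[0,0,-0.003,0,0],[0,0,-0.003,0.03,0],[0,0,-0.003,0.08,0],[0,0,-0.003,0.16,0],[0,0,-0.003,0.24,0]]'; python3 -m pendant '[[0,-0.05,-0.02,0.05,0],[0,-0.1,-0.04,0.06,0],[0,-0.15,-0.06,0.06,0],[0,-0.15,-0.06,0.06,0],[0,-0.15,-0.06,0.06,0]]';  python3 - <<'E'
from h import *
a=env.capture("scene");b=env.capture("top")
cv2.imwrite("pics/s22.png",a);cv2.imwrite("pics/t22.png",b)
cv2.imwrite("pics/s22b.png",cv2.resize(a[160:270,250:490],None,fx=3.3,fy=3.3,interpolation=cv2.INTER_CUBIC))
cv2.imwrite("pics/t22m.png",cv2.resize(b[150:280,200:400],None,fx=4,fy=4,interpolation=cv2.INTER_CUBIC))
print(env.sense()['eef_pos'],env.sense()['ft_force'])
E
```

```text
time: 22.03
eef_pos: [0.5185, 0.2773, 0.1543]
tcp_rot: [2.31, -2.119, -0.001]
ft_force: [-0.4, 1.0, 0.6]
gripper_width: 0.0915
time: 22.45
eef_pos: [0.4436, 0.2479, 0.1847]
tcp_rot: [2.313, -2.121, -0.001]
ft_force: [-0.0, 0.7, 0.2]
gripper_width: 0.0918
[0.4454363  0.24860972 0.18461499] [ 0.23341487  0.7545798  -0.6509784 ]
```

View pics/s22.png

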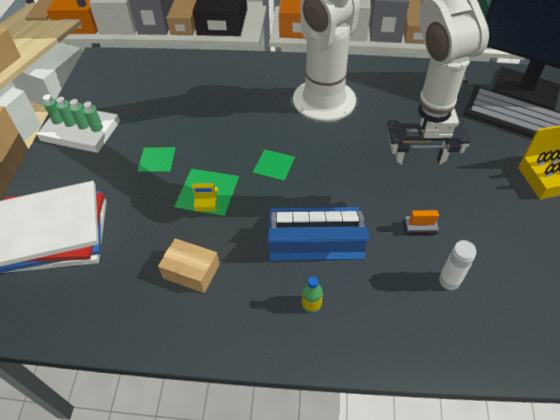

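View pics/s22b.png

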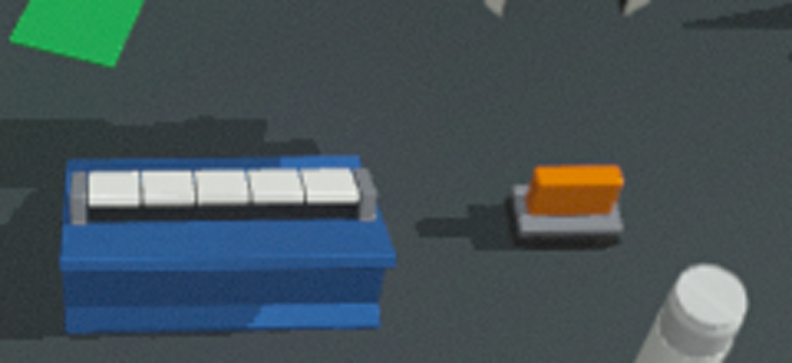

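View pics/t22m.png

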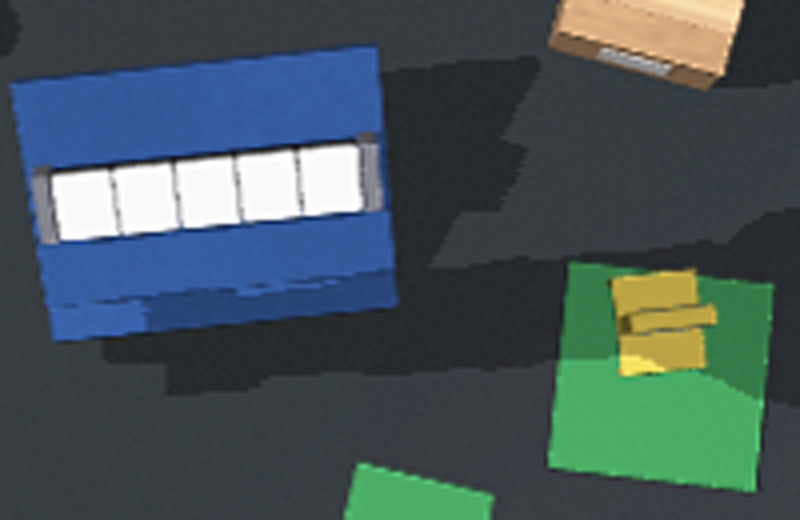

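```bash
python3 -c "
from workcell import env
print(env.close_job(), env.sense()['time'])"
```

```text
the job is handed in; nothing more can be done
the job is handed in; nothing more can be done
```

The job is handed in, last logged at about 22.5 s of the 67 s allowed. No verdict is reported, so success rests on the checks below.

**What I did**
- **Saddle:** I lifted it off along the slope's normal and let it right itself as I lowered and released it on the largest mat.
- **Block:** I gripped it by the ends of its handle and tilted it flat against the slope using the top edge of the stand. I then ran it along the covers in one stroke from the −y end to the +y end, without lifting. The normal force rose from about 10 to 15 N. Afterwards I rolled it upright on the counter and released it.

**Last checks**
- **Covers:** all five look level with the end caps in the scene and top pictures. I could not read their joint values. The first cover was pressed with about 10 N, the rest with 10 to 15 N.
- **Saddle and block:** the saddle stands upright on the mat, roughly 35 to 40 mm from its centre. The block stands on its sole about 40 mm from where it started.
- **Bystanders and gripper:** the carton, can and glue bottle look unmoved. The gripper is open and clear of everything.

**Disagreements along the way**
- **Heights from the cameras:** the wrist-camera estimates for the stand were off by up to about 10 mm. I went by the stated geometry, which touching the board confirmed to well under 1 mm.
- **Block rolled upright:** the block slipped or its spring gave by about 4.6 mm in the grip, leaving the fingertips close to its plate. I raised the gripper 3 mm before letting go.
- **First moves:** the first three identical calls, at the very start, ran in a shell loop. I typed every later move individually.

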